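Clear the jammed dowel magazine of a bench dowel inserter

ROBOT

A 6-joint arm with a two-finger parallel gripper is mounted at the origin on the work surface. World frame = base frame: x ahead of the robot, y to its left, z up, the work surface at z = 0. Lengths are in m, angles in degrees, forces in N, time in s.
With the tool pointing down it reaches from about 0.35 to 0.875 m from the base axis. Payload 4.2 kg.
Tool frame: the origin (TCP) lies at the centre of the arm's flange, where the gripper is bolted on; the fingertips stand 182 mm ahead of it and the grasp point (between the pads) lies 164 mm ahead of it (r.nose_length is the distance from the TCP to the fingertips, in m); z points along the fingers, y is the line along which they close (so a half turn about z gives the same grasp; the last joint's range is limited). The gripper opens to 87 mm and grips with 3 to 60 N. Pads are 19 mm wide; open, the fingers measure 117 mm over their backs; the gripper's body (75 mm by 190 mm) begins 51 mm behind the grasp point.
Start: joints at [81.108, 22.042, 0.453, 0, -68.411, -14.817], TCP at [0.251, 0.572, 0.405] pointing down, gripper open.
Joint ranges: [-179.83, 179.83], [-69.29, 118.12], [-61.27, 80.66], [-181.25, 117.63], [-171.15, -9.14], [-177.46, 177.46]. Speed limits (degrees/s): [159.86, 159.86, 180, 180, 180, 180].

INTERFACE

Orientations are given as a 3x3 rotation matrix whose columns are the frame's x, y, z axes.
In Python, from station import r, vision gives the robot as it stands. The module is installed in compiled form; this text tells all that it offers.
- The arm moves only by the shell command python3 -m creep 'ROWS'. ROWS is JSON, a list of rows, each a list of 7 numbers: the opening, from -1 (shut) to 1 (fully open), then the shift along the tool's x, y, z in mm, then the turn, a rotation vector about the tool's x, y, z in degrees. A call has 1 to 8 rows; each row is the pose to reach, as a shift and turn from the pose commanded when the call began, along the tool's axes at that moment; what a row does not reach only later rows make up. A row lasts 1/12 s, in which the tool goes at most 41.7 mm and 7.16 degrees, less where a joint would pass 70% of its speed; a pose out of reach is approached as far as the arm can. A call with a gripper value outside its range is refused whole. The fingers move at their own pace and stop on an object; the grip force is fixed at half the most. Time passes only in rows, so rows that repeat a pose let the fingers close. It gives the time, the measured TCP pose, the force, the opening and the grip force at its end, in the units of the state.
- r.sense(): the state, without advancing time (a new reading comes with each control period).
- vision.capture(name): name is "side" or "top"; returns (picture, depth): 420x560x3 uint8, red, green, blue; 420x560 float32, m along the optical axis (not along the pixel's ray), 0 where there is no reading.
- vision.camera_model(name): a dict with "vertical_fov" (degrees; the focal length in pixels is half the picture's height over the tangent of half this angle, whatever the lens; pixels are square), "cx", "cy" (the principal point, pixels), "extrinsics" (4x4, takes a point from camera to world coordinates). Camera axes: x right, y down, z forward; pixel columns grow to the right and rows downward; lengths in m; the calibration is good to about 2 mm. A picture is of the moment at which its call begins. camera_model takes no time and is no camera call.
- r.finish_job(): hands the job in; it is judged then, once.
Trained networks look in the newest picture that a camera, given by its name, has taken for a name from the list of things; names that differ only in an ending like _2 or _b are one class to them, and where a whole thing is asked for, a point or a joint stands for the part that bears it (a point fixed in the world has none). Each returns a list of dicts, best first, with "conf" (0 to 1); they miss things now and then, are a little off and sometimes report something else, mostly with a low value. They report only what shows in the picture. A call takes as long as a camera call. They do not tell look-alikes from the thing itself.
- vision.find_in(camera, thing): "uv" ([column, row] in pixels, amid what is visible of it).
- vision.cut_out(camera, thing): "region" (420x560 bool, what is visible of it) and "uv" ([column, row] in pixels, amid what is visible of it).
The state is a dict: "time_s": time; "joints": joint angles; "joint_velocities": joint speeds; "effort": joint torques, N m; "tcp_pos": TCP position; "ee_rot": TCP orientation; "wrist_force": force on the tool from outside, world axes, zero at the start; "moment": the same for the moment, N m; "gripper_width": opening from 0.0 (shut) to 1.0 (fully open); "gripper_force": force on a finger pad.
Only numpy, scipy, OpenCV 4.12 (cv2) and the standard library are available. Lean on these libraries where they do the work, as an engineer would, in place of code of your own. Each camera call takes 0.05 s, during which the arm holds its last target. There are 200 camera calls.

TASK

The magazine tube of the bench dowel inserter is jammed with dowels. First open its loading port: push the coupling's sprung sleeve back until the plug pops up, and pull the plug out so that the sleeve snaps forward. Then tip the tube right over to its stop, run the clearing rod down it until its tip is at the outlet and every dowel has come out into the catch chute, take the rod out, swing the tube back upright, and tidy up: all dowels into the plywood offcuts bin, plug and rod into the wooden tool tray, the other things on the bench left alone.

Things in the scene. Friction and masses are not known exactly. Their poses are not given: they have to be found in the camera images.
- inserter: Bench dowel inserter, fixed: base plate 170 x 110 x 12 mm, two upright aluminium cheeks (tops 170 mm above the bench, outer faces at x +-35 mm) carrying the magazine tube on a trunnion. A black valve block with gauge (62 mm high) stands at x +70, y +36 mm, a low driver cylinder towards +x, a sloping catch chute on the -y side. Origin on the bench under the trunnion; z up.
- trough (a point): Middle of the steel catch chute's floor, 38 mm above the bench (axes as the inserter). The chute is 150 mm wide, y -92 to -300 mm in the inserter's frame; its floor falls 16 degrees towards -y, from 68 mm above the bench by the inserter to 8 mm at the far end; it is a shallow V, lowest on the middle line, 5 degrees each side; walls stand 22 mm (far end 27) above the floor, the near end is open.
- pivot (a point): Trunnion axis of the magazine tube, on the tube's own axis, 150 mm above the bench. Its frame turns with the tube: z up the tube from outlet to mouth, x the trunnion axis.
- tube (a joint): Tilt of the clear magazine tube (31 mm outside, 23 mm bore, 220 mm from outlet to mouth) on its trunnion, rad: 0 = upright, mouth up; tips to a stop at 1.05 (60 degrees), mouth towards the inserter's +y, outlet over the chute. Stiff friction hinge (0.5 N m): it stays where it is left.
- mouth (a point): Centre of the tube's mouth, the loading port: rim of the brass coupling socket (29 mm bore, 40 mm outside), 100 mm up the tube from the trunnion. Frame turns with the tube, z out of the mouth. With the plug out, two jaws 13 mm inside leave 21 mm clear between them, and a rubber ejector ring (29 mm bore, 35 mm outside) stands 8 mm proud of the rim.
- outlet (a point): Centre of the tube's open lower end, 120 mm below the trunnion along the tube; frame turns with the tube, z towards the mouth. Three spring leaves along the lower 180 mm of the bore pinch the dowels, so they never slide by themselves: driving a stack down takes 5 to 20 N. The last dowel is free when the rod's tip is 15 mm short of the outlet.
- sleeve (a joint): Retraction (m) of the sprung steel sleeve round the mouth (60 mm outside, 43 mm inside, 30 mm high): 0 = forward, rim 2 mm beyond the mouth; pushed down the tube to 0.010 against 6 to 11 N. Above 0.006 the jaws let go and the plug pops up 8 mm. The sleeve then stays half back until the plug is pulled out (up to 15 N), when it snaps forward.
- sleeve_rim (a point): Centre of the sleeve's upper rim, a flat ring from 21 to 30 mm radius around the plug. Moves with the sleeve; frame as mouth.
- plug: Brass blanking plug (nipple), 62 mm long, 120 g. Origin at the centre of its lower end, z along its axis to the top: a grooved 26 mm nipple (0 to 24 mm), a 34 mm collar (24 to 28 mm), then a plain round knob 30 mm in diameter (28 to 62 mm). At the start it is locked in the mouth, collar on the rim.
- rod: Clearing rod lying on the bench: aluminium rod 14 mm in diameter and 245 mm long with a square wooden handle 22 x 22 x 80 mm. Origin on the axis where handle and rod meet; x along the rod towards its tip, handle from x = 0 to -80 mm. About 110 g, centre of mass near the origin.
- rod_tip (a point): Tip of the clearing rod, on its axis, 245 mm from the rod's origin.
- bin: Plywood offcuts bin, fixed, open top, 160 x 160 mm outside, 75 mm high, walls 8 mm. Origin at the centre of its underside.
- tray: Wooden tool tray, fixed, open top, 370 mm (x) by 150 mm (y) outside, walls 6 mm thick and 26 mm high, floor 6 mm. Origin at the centre of its underside, x along its length.
- dowel0: Grooved beech dowel, 20 mm in diameter and 60 mm long, 20 g, waxed and slippery (friction about 0.15); origin at its centre, z along its axis. At the start one to three of the dowels are jammed one above another in the magazine tube (None if absent).
- dowel1: Grooved beech dowel, 20 mm in diameter and 60 mm long, 20 g, waxed and slippery (friction about 0.15); origin at its centre, z along its axis. At the start one to three of the dowels are jammed one above another in the magazine tube (None if absent).
- dowel2: Grooved beech dowel, 20 mm in diameter and 60 mm long, 20 g, waxed and slippery (friction about 0.15); origin at its centre, z along its axis. At the start one to three of the dowels are jammed one above another in the magazine tube (None if absent).
- glue: Bystander: glue bottle, 60 mm wide, 160 mm tall; origin at its underside or on the tool; leave it alone.
- screws: Bystander: screw jar, 60 mm wide, 70 mm tall; origin at its underside or on the tool; leave it alone.
- mallet: Bystander: hammer, lying; origin at its underside or on the tool; leave it alone.
- chisel: Bystander: screwdriver, lying; origin at its underside or on the tool; leave it alone.
- offcut: Bystander: wood offcut 100 x 60 x 35 mm; origin at its underside or on the tool; leave it alone.
- tape: Bystander: tape measure 65 x 35 x 62 mm; origin at its underside or on the tool; leave it alone.
- carton: Bystander: cardboard carton 130 x 90 x 60 mm; origin at its underside or on the tool; leave it alone.
Things that resemble listed ones, but are neither listed nor needed, are in the scene too. There is more than one size of the plug; the one meant has the size given above.

How it is judged:
By the outcome, as a careful person would: the job done as asked, in the order asked, and still so for the second after the job is handed in, with the robot touching nothing.
Of dowel0, dowel1, dowel2 only 1 to 3 are there at a start; the rules pass over those that are not, and their reading is None.
At some moment in a run one of rod may be knocked a few centimetres aside while the robot is not near it.
It also fails if it takes over 210 s, if anything falls off the work surface, if the arm or the gripper's body presses on something with over 40 N, if the wrist force passes 120 N, or if a joint passes its speed limit or range.

## Working session

There is one attempt and no reset: what is moved stays moved. The work goes in short steps, Python scripts to look and compute and a shell command to move; the robot and the scene stay as the last step left them, time stands still between calls to the robot, and variables do not carry over. Pictures are saved under pics/ and viewed, at most 14 in all, crops included, and the job is handed in when it is done.

```bash
mkdir -p pics; cat > h.py <<'E'
import numpy as np, cv2
from station import r, vision
def cap(n,f=None):
    p,d=vision.capture(n)
    if f: cv2.imwrite('pics/'+f,cv2.cvtColor(p,cv2.COLOR_RGB2BGR))
    return p,d
def pts(n,d):
    m=vision.camera_model(n); f=d.shape[0]/2/np.tan(np.radians(m['vertical_fov'])/2)
    v,u=np.mgrid[:d.shape[0],:d.shape[1]]
    P=np.stack([(u-m['cx'])/f*d,(v-m['cy'])/f*d,d],-1)
    E=np.array(m['extrinsics']); return P@E[:3,:3].T+E[:3,3]
def proj(n,p):
    m=vision.camera_model(n); f=210/np.tan(np.radians(m['vertical_fov'])/2)
    E=np.linalg.inv(np.array(m['extrinsics'])); q=E[:3,:3]@np.array(p)+E[:3,3]
    return f*q[0]/q[2]+m['cx'], f*q[1]/q[2]+m['cy']
np.set_printoptions(precision=4,suppress=True)
E
python3 - <<'E'
from h import *
for n in ('top','side'):
    p,d=cap(n,n+'0.png'); np.save(n+'0.npy',d); m=vision.camera_model(n); print(n,m['vertical_fov'],m['cx'],m['cy'],np.array(m['extrinsics']))
    W=pts(n,d)
    for t in ['inserter','tube','sleeve','plug','rod','bin','tray','trough']:
        for o in vision.cut_out(n,t)[:3]:
            g=o['region']&(d>0)
            if g.sum(): print(t,round(o['conf'],2),np.array(o['uv']).round(),g.sum(),np.median(W[g],0),W[g].min(0),W[g].max(0))
print(r.sense())
E
```

```text
top 47.82232888593612 284.56786586737826 203.70722764511044 [[ 0.0225 -0.992   0.1246  0.4407]
 [-0.9995 -0.0198  0.0229 -0.0344]
 [-0.0202 -0.125  -0.9919  1.3197]
 [ 0.      0.      0.      1.    ]]
inserter 0.62 [330. 219.] 6717 [ 0.5752 -0.1275  0.0362] [ 0.435  -0.3114 -0.0078] [0.6994 0.08   0.2929]
tube 0.87 [282. 235.] 377 [ 0.5175 -0.0002  0.2505] [ 0.4902 -0.0279  0.0095] [0.5468 0.0316 0.2568]
sleeve 0.84 [277. 222.] 229 [0.5287 0.0051 0.2513] [ 0.4919 -0.0278  0.2243] [0.5495 0.0308 0.2568]
plug 0.8 [255. 288.] 257 [0.376  0.0624 0.0852] [ 0.3523  0.0419 -0.0034] [0.3971 0.0886 0.0913]
plug 0.6 [289. 296.] 199 [ 0.3553 -0.0228  0.0855] [ 0.3372 -0.0433  0.0334] [ 0.3733 -0.0034  0.0924]
plug 0.5 [277. 228.] 178 [0.5189 0.0007 0.2877] [ 0.5055 -0.0143  0.227 ] [0.5394 0.0177 0.2929]
rod 0.62 [202. 250.] 767 [0.4745 0.2239 0.0154] [ 0.3439  0.1809 -0.0076] [0.6639 0.2627 0.0276]
bin 0.8 [430. 243.] 4180 [ 0.5024 -0.4147  0.0098] [ 0.4172 -0.5162 -0.006 ] [ 0.5884 -0.3225  0.0806]
tray 0.9 [141. 251.] 7702 [0.4677 0.4002 0.0062] [ 0.2819  0.3088 -0.0078] [0.6639 0.4924 0.032
[... 1590 characters left out ...]
.7749 -0.3511  0.1043]
trough 0.57 [300. 242.] 5541 [0.5279 0.0086 0.0448] [ 0.432  -0.3533 -0.0035] [0.701  0.0848 0.2863]
{'time_s': 0.9, 'joints': array([ 81.1087,  22.0396,   0.4524,  -0.0001, -68.4101, -14.8179]), 'joint_velocities': array([ 0.0553,  0.1095, -0.0346, -0.0711, -0.108 , -0.0116]), 'effort': array([ -0.0011, -39.0456,  18.7625,   4.2242,   0.0156,  -0.    ]), 'tcp_pos': array([0.2513, 0.5722, 0.4048]), 'ee_rot': array([[ 0.9156, -0.4021,  0.    ],
       [-0.4021, -0.9156,  0.    ],
       [-0.    , -0.    , -1.    ]]), 'wrist_force': array([-0.3885,  0.0272, -0.2702]), 'moment': array([-0.004 ,  0.0184,  0.0061]), 'gripper_force': 0.0, 'gripper_width': 1.0018429169757015}
```

View pics/top0.png

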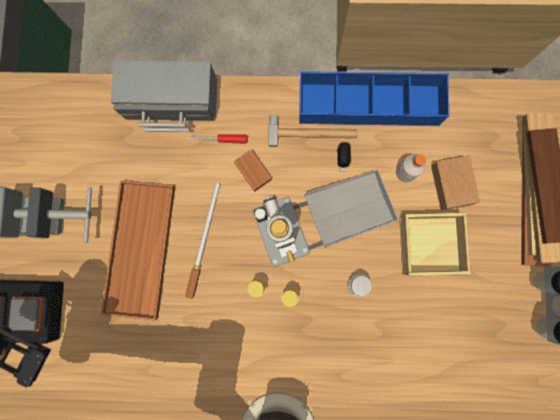

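View pics/side0.png

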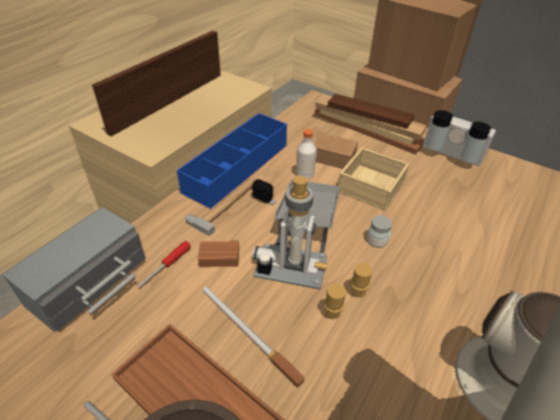

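The big plugs standing at top-view (255,288) and (289,296) are about 91 mm tall, so they are look-alikes. The plug meant is the one in the mouth at (278,228), with its top at z 0.288 as described. I'll fit the frames and confirm it in a crop.

```bash
cat >> h.py <<'E'
from scipy.spatial.transform import Rotation as Rn
def rect(q):
    (c,s,a)=cv2.minAreaRect(q[:,:2].astype(np.float32)); return np.array(c),np.array(s),a
def goto(p,R=None,ref=164):
    "shift (mm, tool axes) and rotvec (deg) taking the point ref mm ahead of the flange to p with rotation R"
    s=r.sense(); R0=np.array(s['ee_rot']); R=R0 if R is None else R
    t=np.array(p)-R[:,2]*ref/1000
    print('t',round(s['time_s'],2),'shift',(R0.T@(t-s['tcp_pos'])*1000).round(1),'rot',Rn.from_matrix(R0.T@R).as_rotvec(degrees=True).round(2))
def down(yaw):
    "tool pointing down, its y axis at world angle yaw deg"
    a=np.radians(yaw); y=np.array([np.cos(a),np.sin(a),0]); z=np.array([0,0,-1.]); return np.stack([np.cross(y,z),y,z],1)
E
python3 - <<'E'
from h import *
d=np.load('top0.npy'); W=pts('top',d); x,y,z=W[...,0],W[...,1],W[...,2]
ch=(d>0)&(y<-.085)&(y>-.33)&(x>.44)&(x<.72)&(z>.006)&(z<.1)
n,l,st,_=cv2.connectedComponentsWithStats(ch.astype(np.uint8)); k=1+st[1:,4].argmax()
print('chute',*rect(W[l==k]),st[k])
W2=pts('side',np.load('side0.npy')); 
for m,nm,X in((W,'top',W),(W2,'side',W2)):
    dd=X[...,2]; g=(dd>.243)&(dd<.258)&(abs(X[...,0]-.52)<.05)&(abs(X[...,1])<.05)
    print(nm,'sleeve rim',cv2.minEnclosingCircle(X[g][:,:2].astype(np.float32)))
    g=(dd>.278)&(dd<.3)&(abs(X[...,0]-.52)<.05)&(abs(X[...,1])<.05); print('knob',cv2.minEnclosingCircle(X[g][:,:2].astype(np.float32)),np.median(X[g],0))
    g=(dd>.008)&(dd<.02)&(abs(X[...,0]-.52)<.12)&(abs(X[...,1])<.1)
    print('plate',*rect(X[g]))
    g=(dd>.02)&(dd<.035)&(X[...,1]>.28)&(X[...,1]<.52)&(X[...,0]>.2)&(X[...,0]<.72); print('tray',*rect(X[g]))
    g=(dd>.068)&(dd<.085)&(X[...,1]>-.54)&(X[...,1]<-.31)&(X[...,0]>.38)&(X[...,0]<.62); print('bin',*rect(X[g]))
    g=(dd>.006)&(dd<.03)&(X[...,1]>.16)&(X[...,1]<.28)&(X[...,0]>.3)&(X[...,0]<.7); print('rod',*rect(X[g]))
    h=g&(dd>.018); print('handle',*rect(X[h]))
p=cv2.imread('pics/side0.png'); t=cv2.imread('pics/top0.png')
a=cv2.resize(p[165:325,235:395],(400,400),interpolation=cv2.INTER_CUBIC); b=cv2.resize(t[190:310,230:350],(400,400),interpolation=cv2.INTER_CUBIC)
cv2.imwrite('pics/c1.png',np.hstack([a,b]))
E
```

```text
chute [ 0.5944 -0.1844] [0.1503 0.2215] 21.608840942382812 [ 315  169   84   79 4231]
top sleeve rim ((0.5204765796661377, 0.0015402513090521097), 0.030676109716296196)
knob ((0.520431637763977, 0.0015876094112172723), 0.01506524346768856) [0.5207 0.0022 0.2882]
plate [ 0.533  -0.0075] [0.1779 0.1512] 15.877091407775879
tray [0.4718 0.3968] [0.1523 0.3706] 85.7036361694336
bin [ 0.5012 -0.4061] [0.1599 0.1612] 2.345031499862671
rod [0.4998 0.2192] [0.115  0.3975] 89.54983520507812
handle [0.4906 0.2221] [0.0223 0.2999] 78.84048461914062
side sleeve rim ((0.5200560092926025, 0.0022161751985549927), 0.030500225722789764)
knob ((0.5211488008499146, -0.00021621305495500565), 0.017274975776672363) [0.5184 0.0039 0.2883]
plate [ 0.5595 -0.0082] [0.2157 0.1573] 21.20265769958496
tray [0.4972 0.3938] [0.1502 0.3229] 85.75191497802734
bin [ 0.501  -0.4061] [0.1606 0.1652] 3.201632261276245
rod [0.521  0.2206] [0.3562 0.0895] 1.7051613330841064
handle [0.4991 0.2182] [0.0219 0.3179] 78.18798828125
```

View pics/c1.png

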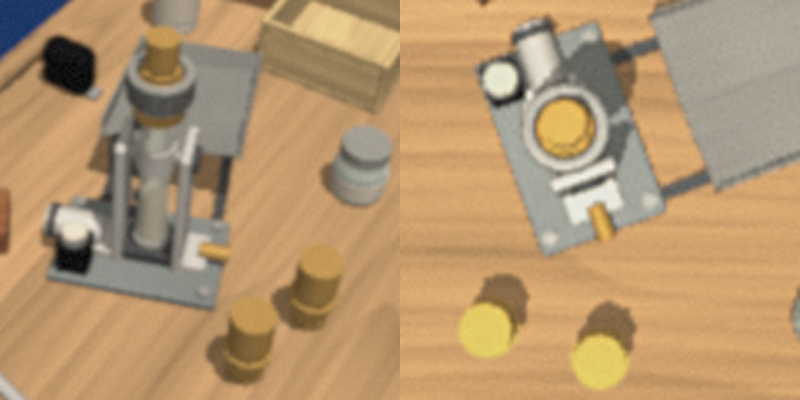

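The crop shows the knob seated in the brass coupling at the tube top, with the two taller look-alikes standing on the bench. The inserter's yaw is about 21.6°.

```bash
python3 -c "
from h import *
goto([.5203,.0018,.31],down(201.6),182)"
```

```text
t 0.9 shift [475.7 414.1 -87.3] rot [-0.    0.   44.69]
```

```bash
python3 -m creep '[[0.05,31,27,-30,0,0,0],[0.05,62,54,-60,0,0,0],[0.05,93,81,-87,0,0,0],[0.05,124,108,-87,0,0,0],[0.05,155,135,-87,0,0,0],[0.05,186,162,-87,0,0,0],[0.05,217,189,-87,0,0,0],[0.05,238,207,-87,0,0,0]]' && python3 -m creep '[[0.05,30,26,0,0,0,6],[0.05,60,52,0,0,0,12],[0.05,90,78,0,0,0,18],[0.05,120,104,0,0,0,24],[0.05,150,130,0,0,0,30],[0.05,180,156,0,0,0,36],[0.05,210,182,0,0,0,42],[0.05,238,207,0,0,0,44.7]]' && python3 -m creep '[[0.05,0,0,0,0,0,0],[0.05,0,0,0,0,0,0],[0.05,0,0,0,0,0,0]]' ; python3 -c "
from h import *
goto([.5203,.0018,.256],down(201.6),182); s=r.sense(); print(s['joints'],s['gripper_width']*87,s['wrist_force'])"
```

```text
time_s: 1.57
tcp_pos: [0.3833, 0.2908, 0.4923]
ee_rot: [[0.916, -0.401, 0.001], [-0.401, -0.916, 0.001], [0.0, -0.001, -1.0]]
wrist_force: [0.8, 0.8, 0.1]
gripper_width: 0.54
gripper_force: 0.0
time_s: 2.23
tcp_pos: [0.5182, 0.0055, 0.4921]
ee_rot: [[0.364, -0.932, 0.001], [-0.932, -0.364, 0.0], [0.0, -0.001, -1.0]]
wrist_force: [1.2, 0.2, -0.3]
gripper_width: 0.521
gripper_force: 0.0
time_s: 2.48
tcp_pos: [0.5178, 0.0075, 0.4916]
ee_rot: [[0.368, -0.93, -0.0], [-0.93, -0.368, 0.0], [-0.0, 0.0, -1.0]]
wrist_force: [0.1, 0.1, -0.5]
gripper_width: 0.524
gripper_force: 0.0
t 2.48 shift [ 6.2 -0.3 53.6] rot [ 0.01  0.01 -0.04]
[ 18.7999   8.5138  -5.6702  -0.0129 -75.8273   2.7662] 45.60689130446697 [ 0.0767  0.0626 -0.4824]
```

```bash
python3 -m creep '[[0.05,3,0,25,0,0,0],[0.05,6.2,0,45,0,0,0],[0.05,6.2,0,53,0,0,0],[0.05,6.2,0,53,0,0,0]]' && python3 -m creep '[[0.05,0,0,3,0,0,0],[0.05,0,0,6,0,0,0],[0.05,0,0,8,0,0,0],[0.05,0,0,10,0,0,0],[0.05,0,0,12,0,0,0],[0.05,0,0,12.5,0,0,0],[0.05,0,0,12.5,0,0,0],[0.05,0,0,12.5,0,0,0]]'; python3 - <<'E'
from h import *
p,d=cap('side','s2.png');W=pts('side',d)
g=(W[...,2]>.27)&(W[...,2]<.31)&(np.hypot(W[...,0]-.52,W[...,1]-.002)<.018); print(g.sum(),np.percentile(W[g][:,2],[50,90,98]))
p,d=cap('top');W=pts('top',d)
g=(W[...,2]>.27)&(W[...,2]<.31)&(np.hypot(W[...,0]-.52,W[...,1]-.002)<.018); print(g.sum())
goto([.5203,.0018,.266],down(201.6),182)
E
```

```text
time_s: 2.82
tcp_pos: [0.5194, 0.0029, 0.4369]
ee_rot: [[0.37, -0.929, -0.004], [-0.929, -0.37, -0.001], [-0.001, 0.004, -1.0]]
wrist_force: [0.5, 0.3, 0.8]
gripper_width: 0.523
gripper_force: 0.0
time_s: 3.48
tcp_pos: [0.5202, 0.0024, 0.4291]
ee_rot: [[0.369, -0.93, 0.004], [-0.93, -0.369, 0.001], [0.001, -0.004, -1.0]]
wrist_force: [-2.6, 2.0, 7.2]
gripper_width: 0.527
gripper_force: 3.8
206 [0.2902 0.298  0.2986]
0
t 3.58 shift [  0.6   0.1 -18.9] rot [-0.25 -0.03  0.04]
```

The knob top is now at about 0.298, so the plug has popped. I'll grip and pull it.

```bash
python3 -m creep '[[0.05,0,0,-10,0,0,0],[0.05,0,0,-19,0,0,0],[-0.6,0,0,-19,0,0,0],[-0.6,0,0,-19,0,0,0],[-0.6,0,0,-19,0,0,0],[-0.6,0,0,-19,0,0,0],[-0.6,0,0,-19,0,0,0]]' && python3 -m creep '[[-0.6,0,0,-3,0,0,0],[-0.6,0,0,-6,0,0,0],[-0.6,0,0,-10,0,0,0],[-0.6,0,0,-15,0,0,0],[-0.6,0,0,-22,0,0,0],[-0.6,0,0,-32,0,0,0],[-0.6,0,0,-50,0,0,0],[-0.6,0,0,-60,0,0,0]]'; python3 - <<'E'
from h import *
p,d=cap('side','s3.png')
cv2.imwrite('pics/s3c.png',cv2.resize(cv2.imread('pics/s3.png')[100:300,200:400],(600,600)))
goto([.345,.372,.15],down(90-4.3+90),164)
E
```

```text
time_s: 4.17
tcp_pos: [0.5201, 0.0019, 0.4448]
ee_rot: [[0.368, -0.93, -0.001], [-0.93, -0.368, -0.0], [-0.0, 0.001, -1.0]]
wrist_force: [-0.2, 0.2, 0.2]
gripper_width: 0.337
gripper_force: 30.0
time_s: 4.83
tcp_pos: [0.5201, 0.0017, 0.5085]
ee_rot: [[0.368, -0.93, 0.004], [-0.93, -0.368, -0.0], [0.002, -0.004, -1.0]]
wrist_force: [0.6, 1.1, -0.8]
gripper_width: 0.333
gripper_force: 30.0
t 4.88 shift [-409.3   28.   195. ] rot [-0.45 -0.04 25.91]
```

View pics/s3c.png

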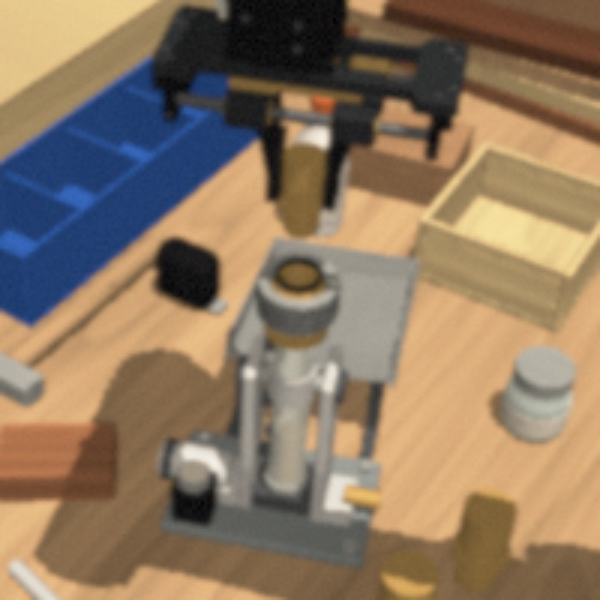

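The plug is out in the gripper and the sleeve is forward, at (297,285) in the crop. Next I'll put the plug in the tray.

```bash
python3 -c "
from h import *
goto([.355,.446,.06],None,182)"
```

```text
t 4.88 shift [-475.1   -6.6  267.1] rot [0. 0. 0.]
```

```bash
python3 -m creep '[[-0.6,-38,0,0,0,0,0],[-0.6,-76,0,0,0,0,0],[-0.6,-114,-1,0,0,0,0],[-0.6,-152,-2,0,0,0,0],[-0.6,-190,-3,0,0,0,0],[-0.6,-228,-4,0,0,0,0],[-0.6,-266,-5,0,0,0,0],[-0.6,-304,-6,0,0,0,0]]' && python3 -m creep '[[-0.6,-35,0,20,0,0,0],[-0.6,-69,0,44,0,0,0],[-0.6,-103,0,68,0,0,0],[-0.6,-137,0,92,0,0,0],[-0.6,-171,0,116,0,0,0],[-0.6,-171,0,155,0,0,0],[-0.6,-171,0,194,0,0,0],[-0.6,-171,0,194,0,0,0]]' && python3 -m creep '[[-0.6,0,0,38,0,0,0],[-0.6,0,0,62,0,0,0],[-0.6,0,0,66,0,0,0],[-0.6,0,0,66,0,0,0]]'; python3 - <<'E'
from h import *
goto([.355,.446,.036],None,182)
p,d=cap('side','s4.png');p,d=cap('top');W=pts('top',d)
for n in ('side','top'):
  _,d=cap(n) ;W=pts(n,d)
  for o in vision.cut_out(n,'rod')[:2]:
    g=o['region']&(W[...,1]<.29)&(W[...,2]>.008)&(W[...,2]<.03)&(d>0)
    q=W[g]; print(n,o['conf'],g.sum(),*rect(q))
    h=q[q[:,2]>.0185]; c=q[:,:2].mean(0); ax=np.linalg.svd(q[:,:2]-c,full_matrices=0)[2][0]; t=(q[:,:2]-c)@ax; print(c,ax,t.min(),t.max(),'high',np.percentile((h[:,:2]-c)@ax,[0,5,50,95,100]))
E
```

```text
time_s: 5.55
tcp_pos: [0.4126, 0.2881, 0.5058]
ee_rot: [[0.368, -0.93, 0.001], [-0.93, -0.368, 0.001], [-0.001, -0.001, -1.0]]
wrist_force: [1.3, -0.5, -1.6]
gripper_width: 0.333
gripper_force: 30.0
time_s: 6.22
tcp_pos: [0.349, 0.4439, 0.3033]
ee_rot: [[0.367, -0.93, -0.009], [-0.93, -0.367, -0.014], [0.01, 0.014, -1.0]]
wrist_force: [-0.5, -1.7, -2.2]
gripper_width: 0.34
gripper_force: 30.0
time_s: 6.55
tcp_pos: [0.3513, 0.4459, 0.2457]
ee_rot: [[0.368, -0.93, 0.0], [-0.93, -0.368, -0.001], [0.001, 0.001, -1.0]]
wrist_force: [1.0, 0.9, -0.6]
gripper_width: 0.339
gripper_force: 30.0
t 6.55 shift [ 0.9 -3.6 27.7] rot [0. 0. 0.]
side 0.91 988 [0.502  0.2184] [0.0231 0.3245] 78.64596557617188
[0.4601 0.2278] [-0.9781  0.208 ] -0.20509165710950272 0.11927001408316668 high [-0.1275  0.0202  0.0759  0.1147  0.1189]
side 0.57 808 [ 0.8135 -0.0781] [0.0897 0.2507] 0.10450725257396698
[ 0.806  -0.0403] [0.0161 0.9999] -0.16318281253293368 0.08775409593079417 high [-0.1632 -0.1395  0.017   0.083   0.0869]
top 0.66 563 [0.5049 0.2185] [0.0225 0.317 ] 78.6511001586914
[0.4763 0.2231] [-0.98    0.1989] -0.18740772961495225 0.12961602288386173 high [-0.1202 -0.0172  0.0836  0.1231  0.1296]
top 0.37 124 [ 0.646  -0.4393] [0.151  0.0659] 42.658382415771484
[ 0.6613 -0.4258] [-0.9674 -0.2531] -0.06395659995744732 0.06938886310809542 high [-0.0621 -0.0539  0.0059  0.0613  0.0694]
```

```bash
python3 -m creep '[[-0.6,0,0,20,0,0,0],[-0.6,0,0,24,0,0,0],[-0.6,0,0,26,0,0,0],[-0.6,0,0,28,0,0,0],[-0.6,0,0,28,0,0,0]]'
```

```text
time_s: 7.27
tcp_pos: [0.351, 0.4459, 0.2175]
ee_rot: [[0.368, -0.93, 0.0], [-0.93, -0.368, 0.0], [-0.0, -0.0, -1.0]]
wrist_force: [1.2, 0.7, -0.7]
gripper_width: 0.335
gripper_force: 30.0
```

```bash
python3 -m creep '[[-0.6,0,0,2,0,0,0],[-0.6,0,0,4,0,0,0],[-0.6,0,0,4,0,0,0]]' ; python3 -m creep '[[-0.6,0,0,2,0,0,0],[-0.6,0,0,2,0,0,0]]'
```

```text
time_s: 7.52
tcp_pos: [0.351, 0.4463, 0.2167]
ee_rot: [[0.369, -0.929, 0.002], [-0.929, -0.369, 0.001], [-0.0, -0.002, -1.0]]
wrist_force: [-4.2, -4.7, 15.6]
gripper_width: 0.335
gripper_force: 30.0
time_s: 7.68
tcp_pos: [0.351, 0.4463, 0.2166]
ee_rot: [[0.37, -0.929, 0.002], [-0.929, -0.37, 0.001], [-0.0, -0.002, -1.0]]
wrist_force: [-7.6, -6.2, 26.5]
gripper_width: 0.337
gripper_force: 30.4
```

```bash
python3 -m creep '[[-0.6,0,0,-6,0,0,0],[0.1,0,0,-6,0,0,0],[0.1,0,0,-6,0,0,0],[0.1,0,0,-6,0,0,0],[0.1,0,0,-30,0,0,0],[0.1,0,0,-60,0,0,0],[0.1,0,0,-90,0,0,0]]'; python3 - <<'E'
from h import *
p,d=cap('side','s5.png')
y=np.radians(201.6); goto([.5203,.0018,.29],down(201.6),182)
cv2.imwrite('pics/s5c.png',cv2.imread('pics/s5.png')[170:420,0:420])
E
```

```text
time_s: 8.27
tcp_pos: [0.3509, 0.4456, 0.3007]
ee_rot: [[0.368, -0.93, -0.001], [-0.93, -0.368, -0.004], [0.003, 0.003, -1.0]]
wrist_force: [1.1, -0.0, 0.2]
gripper_width: 0.542
gripper_force: 0.0
t 8.32 shift [ 475.4    7.  -166.5] rot [-0.48  0.29  0.1 ]
```

View pics/s5c.png

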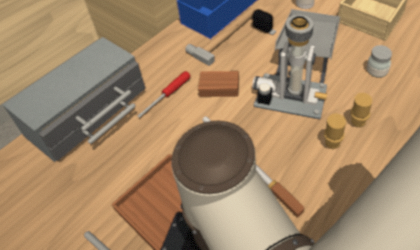

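```bash
python3 -m creep '[[1,0,0,-40,0,0,0],[1,20,0,-76,0,0,0],[1,56,1,-96,0,0,0],[1,93,2,-116,0,0,0],[1,130,3,-136,0,0,0],[1,167,4,-156,0,0,0],[1,204,5,-166,0,0,0],[1,240,6,-167,0,0,0]]' && python3 -m creep '[[1,40,0,0,0,0,0],[1,80,0,0,0,0,0],[1,120,0,0,0,0,0],[1,160,1,0,0,0,0],[1,200,1,0,0,0,0],[1,235,1,0,0,0,0],[1,235,1,0,0,0,0],[1,235,1,0,0,0,0]]'; python3 -c "
from h import *
goto([.5203,.0018,.226],down(201.6),182)"
```

```text
time_s: 8.98
tcp_pos: [0.4343, 0.2188, 0.4706]
ee_rot: [[0.369, -0.93, 0.004], [-0.93, -0.369, 0.003], [-0.001, -0.005, -1.0]]
wrist_force: [1.1, 0.0, 0.2]
gripper_width: 0.981
gripper_force: 0.0
time_s: 9.65
tcp_pos: [0.5198, -0.0002, 0.467]
ee_rot: [[0.364, -0.931, -0.002], [-0.931, -0.364, -0.0], [-0.0, 0.002, -1.0]]
wrist_force: [-0.5, -0.1, 0.2]
gripper_width: 1.003
gripper_force: 0.0
t 9.65 shift [-1.6 -1.3 59. ] rot [ 0.11  0.02 -0.24]
```

```bash
python3 -m creep '[[1,-1.6,-1,30,0,0,0],[1,-1.6,-1,58,0,0,0],[1,-1.6,-1,58,0,0,0],[-0.2,-1.6,-1,58,0,0,0],[-0.2,-1.6,-1,58,0,0,0],[-0.2,-1.6,-1,58,0,0,0],[-0.2,-1.6,-1,58,0,0,0]]' && python3 -m creep '[[-0.2,-8.2,0,0.4,0,0,0],[-0.2,-16.3,0,1.4,0,0,0],[-0.2,-24.3,0,3.2,0,0,0],[-0.2,-32.2,0,5.7,0,0,0],[-0.2,-39.7,0,8.8,0,0,0],[-0.2,-47,0,12.6,0,0,0],[-0.2,-54,0,17,0,0,0],[-0.2,-54,0,17,0,0,0]]'
```

```text
time_s: 10.23
tcp_pos: [0.5198, 0.0038, 0.412]
ee_rot: [[0.369, -0.93, 0.003], [-0.93, -0.369, 0.001], [0.001, -0.003, -1.0]]
wrist_force: [0.3, -0.3, -0.2]
gripper_width: 0.782
gripper_force: 0.0
time_s: 10.9
tcp_pos: [0.4991, 0.0542, 0.3948]
ee_rot: [[0.369, -0.929, 0.002], [-0.929, -0.369, -0.001], [0.002, -0.001, -1.0]]
wrist_force: [-2.3, 0.0, 6.0]
gripper_width: 0.656
gripper_force: 30.0
```

```bash
python3 - <<'E'
from h import *
p,d=cap('side','s6.png')
cv2.imwrite('pics/s6c.png',cv2.resize(cv2.imread('pics/s6.png')[130:310,200:380],(600,600)))
s=r.sense(); print(s['gripper_width'],s['gripper_force'],s['wrist_force'])
E
```

```text
0.6510468086245896 29.99714616802521 [-3.2256 -1.2356  6.4038]
```

View pics/s6c.png

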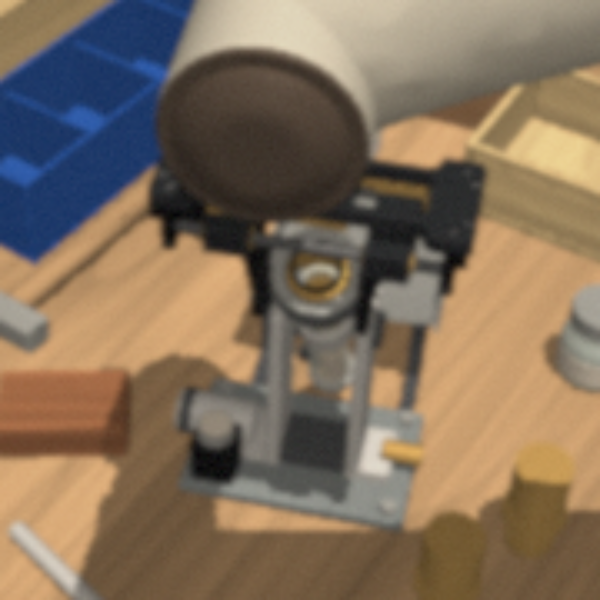

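```bash
python3 -m creep '[[-0.2,-6.4,0,5,0,0,0],[-0.2,-12.5,0,10.6,0,0,0],[-0.2,-18,0,16.6,0,0,0],[-0.2,-23,0,23,0,0,0],[-0.2,-27.4,0,30,0,0,0],[-0.2,-29,0,33,0,0,0],[-0.2,-30,0,36,0,0,0],[-0.2,-30,0,36,0,0,0]]'; python3 - <<'E'
from h import *
p,d=cap('side','s7.png')
cv2.imwrite('pics/s7c.png',cv2.resize(cv2.imread('pics/s7.png')[130:310,200:380],(600,600)))
s=r.sense(); print(s['gripper_width'],s['gripper_force'],s['wrist_force'])
W=pts('side',d)
for n in ('sleeve','tube'):
  for o in vision.cut_out('side',n)[:1]:
    g=o['region']&(d>0); q=W[g]; e=(q-[.5203,.0018,.15]); yi=e@[-.368,.93,0]; xi=e@[.93,.368,0]; print(n,np.percentile(yi,[5,50,95]),np.percentile(e[:,2],[5,50,95]))
    if n=='tube':
        k=(abs(xi)<.012)&(yi>-.12)&(yi<.06); c=np.polyfit(yi[k],e[k,2],1); print('slope deg',np.degrees(np.arctan(c[0])),c)
E
```

```text
time_s: 11.62
tcp_pos: [0.4879, 0.0825, 0.3585]
ee_rot: [[0.369, -0.929, 0.0], [-0.929, -0.369, 0.001], [-0.001, -0.001, -1.0]]
wrist_force: [-5.0, 3.2, 6.1]
gripper_width: 0.651
gripper_force: 30.0
0.6510090493584695 29.999524758369805 [-5.5679  3.688   5.8705]
sleeve [0.0794 0.0876 0.0925] [0.0347 0.0408 0.0509]
tube [0.0515 0.0842 0.0934] [0.0288 0.0421 0.0611]
slope deg 23.64726199224447 [0.4379 0.0074]
```

View pics/s7c.png

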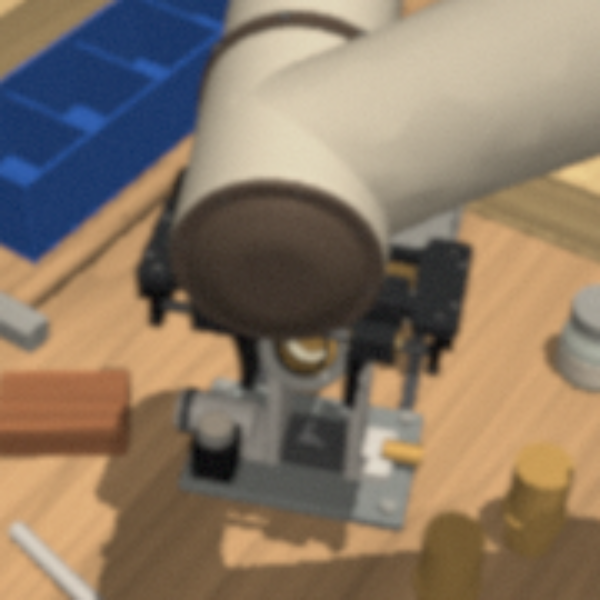

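```bash
python3 -m creep '[[-0.2,-1,0,2,0,0,0],[-0.2,-2,0,4,0,0,0],[-0.2,-3,0,6,0,0,0],[-0.2,-3,0,6,0,0,0]]'
```

```text
time_s: 12.1
tcp_pos: [0.4868, 0.0853, 0.3527]
ee_rot: [[0.369, -0.929, 0.001], [-0.929, -0.369, 0.001], [-0.001, -0.001, -1.0]]
wrist_force: [-4.5, 3.6, 7.0]
gripper_width: 0.652
gripper_force: 30.0
```

```bash
python3 -m creep '[[-0.2,-1,0,2,0,0,0],[-0.2,-2,0,4,0,0,0],[-0.2,-2,0,4,0,0,0]]';python3 -m creep '[[-0.2,-1,0,2,0,0,0],[-0.2,-2,0,4,0,0,0],[-0.2,-2,0,4,0,0,0]]'
```

```text
time_s: 12.35
tcp_pos: [0.4864, 0.0865, 0.3501]
ee_rot: [[0.369, -0.929, 0.001], [-0.929, -0.369, -0.001], [0.002, -0.001, -1.0]]
wrist_force: [-5.8, -0.8, 13.8]
gripper_width: 0.649
gripper_force: 30.0
time_s: 12.6
tcp_pos: [0.4862, 0.0869, 0.3492]
ee_rot: [[0.371, -0.929, 0.004], [-0.929, -0.371, -0.006], [0.007, -0.001, -1.0]]
wrist_force: [-6.9, -8.6, 27.0]
gripper_width: 0.652
gripper_force: 30.0
```

```bash
python3 -m creep '[[-0.2,2,0,-6,0,0,0],[1,2,0,-6,0,0,0],[1,2,0,-6,0,0,0],[1,2,0,-6,0,0,0],[1,2,0,-6,0,0,0],[1,2,0,-6,0,0,0],[1,2,0,-45,0,0,0],[1,2,0,-84,0,0,0]]' && python3 -m creep '[[1,0,0,-40,0,0,0],[1,0,0,-60,0,0,0],[1,0,0,-60,0,0,0]]';  python3 - <<'E'
from h import *
goto([.3835,.2427,.1],down(258.6),182)
p,d=cap('top','t8.png'); W=pts('top',d)
e=W-[.5203,.0018,.15]; yi=e@[-.368,.93,0]; xi=e@[.93,.368,0]
for n in ('rod',):
  for o in vision.cut_out('top',n)[:1]:
    g=o['region']&(W[...,2]>.008)&(W[...,2]<.03); print(o['conf'],*rect(W[g]))
E
python3 -c "
import cv2;cv2.imwrite('pics/t8c.png',cv2.imread('pics/t8.png')[150:350,90:390])"
```

```text
time_s: 13.27
tcp_pos: [0.4865, 0.086, 0.4258]
ee_rot: [[0.368, -0.93, -0.007], [-0.93, -0.368, -0.003], [0.001, 0.007, -1.0]]
wrist_force: [1.4, 0.5, 0.4]
gripper_width: 0.986
gripper_force: 0.0
time_s: 13.52
tcp_pos: [0.4874, 0.0862, 0.4929]
ee_rot: [[0.368, -0.93, 0.011], [-0.93, -0.368, 0.003], [0.001, -0.011, -1.0]]
wrist_force: [0.2, 0.9, 0.0]
gripper_width: 0.996
gripper_force: 0.0
t 13.52 shift [-184.    41.4  210.3] rot [ -0.57  -0.36 -56.98]
0.63 [0.5004 0.2172] [0.0219 0.3205] 77.68939971923828
```

View pics/t8c.png

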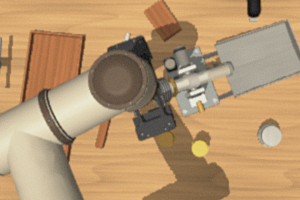

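```bash
python3 -m creep '[[1,-30,7,0,0,0,-7],[1,-60,14,0,0,0,-14],[1,-90,20,20,0,0,-21],[1,-120,27,50,0,0,-28],[1,-150,34,80,0,0,-35],[1,-184,41,110,0,0,-42],[1,-184,41,150,0,0,-49],[1,-184,41,175,0,0,-57]]' && python3 -m creep '[[1,0,0,10,0,0,0],[1,0,0,20,0,0,0],[1,0,0,20,0,0,0]]'; python3 - <<'E'
from h import *
for n in ('side','top'):
  p,d=cap(n); W=pts(n,d)
  for o in vision.cut_out(n,'rod')[:2]:
    g=o['region']&(W[...,2]>.008)&(W[...,2]<.03)&(W[...,1]<.29)&(W[...,1]>.1); print(n,o['conf'],*rect(W[g]), W[g].min(0),W[g].max(0))
goto([.3835,.2427,.0045],down(258.6),182)
E
```

```text
time_s: 14.28
tcp_pos: [0.3787, 0.2423, 0.3081]
ee_rot: [[0.979, -0.204, -0.004], [-0.204, -0.979, -0.004], [-0.003, 0.005, -1.0]]
wrist_force: [1.2, 0.0, -0.3]
gripper_width: 1.002
gripper_force: 0.0
time_s: 14.53
tcp_pos: [0.3798, 0.2411, 0.2885]
ee_rot: [[0.977, -0.212, -0.006], [-0.213, -0.977, -0.007], [-0.004, 0.008, -1.0]]
wrist_force: [-0.1, 0.3, -0.2]
gripper_width: 0.994
gripper_force: 0.0
side 0.62 [0.5013 0.2177] [0.0224 0.3234] 78.23239135742188 [0.3423 0.1805 0.0081] [0.6591 0.2606 0.027 ]
top 0.82 [0.5004 0.2183] [0.0203 0.3183] 78.47352600097656 [0.3438 0.1824 0.0081] [0.6563 0.2585 0.0288]Traceback (most recent call last):
  File "<stdin>", line 5, in <module>
    return umr_minimum(a, axis, None, out, keepdims, initial, where)
ValueError: zero-size array to reduction operation minimum which has no identity
```

```bash
python3 -c "
from h import *
goto([.3812,.2426,.0045],down(258.4),182)"
```

```text
t 14.73 shift [  0.   -0.5 105.9] rot [-0.01 -0.01 -0.66]
```

```bash
python3 -m creep '[[0.2,0,-0.5,38,0,0,-0.6],[0.2,0,-0.5,76,0,0,-0.6],[0.2,0,-0.5,98,0,0,-0.6],[0.2,0,-0.5,105,0,0,-0.6],[-0.8,0,-0.5,105,0,0,-0.6],[-0.8,0,-0.5,105,0,0,-0.6],[-0.8,0,-0.5,105,0,0,-0.6],[-0.8,0,-0.5,105,0,0,-0.6]]' && python3 -m creep '[[-0.8,0,0,0,0,0,0],[-0.8,0,0,0,0,0,0],[-0.8,0,0,-20,0,0,0],[-0.8,0,0,-50,0,0,0],[-0.8,0,0,-90,0,0,0],[-0.8,0,0,-130,0,0,0],[-0.8,0,0,-130,0,0,0]]'; python3 - <<'E'
from h import *
p,d=cap('side','s9.png'); W=pts('side',d)
s=r.sense(); R=np.array(s['ee_rot']); G=s['tcp_pos']+R[:,2]*.175; print(G,R)
# rod points in the tool frame about grasp
q=(W-s['tcp_pos'])@R; m=(abs(q[...,1])<.03)&(q[...,2]>.13)&(q[...,2]<.24)&(q[...,0]>.06)&(q[...,0]<.32)&(W[...,2]>.05)
Q=q[m]; print(len(Q)); 
if len(Q)>20:
  print(np.percentile(Q[:,0],[0,2,50,98,100]),np.polyfit(Q[:,0],Q[:,1],1),np.polyfit(Q[:,0],Q[:,2],1))
cv2.imwrite('pics/s9c.png',cv2.imread('pics/s9.png')[130:420,100:460])
E
```

```text
time_s: 15.4
tcp_pos: [0.3815, 0.2432, 0.1889]
ee_rot: [[0.979, -0.202, 0.003], [-0.202, -0.979, 0.003], [0.002, -0.004, -1.0]]
wrist_force: [-0.1, -0.1, 0.3]
gripper_width: 0.484
gripper_force: 0.0
time_s: 15.98
tcp_pos: [0.3826, 0.2442, 0.3252]
ee_rot: [[0.98, -0.2, 0.012], [-0.2, -0.98, 0.012], [0.01, -0.014, -1.0]]
wrist_force: [0.3, 0.8, -0.3]
gripper_width: 0.104
gripper_force: 0.0
[0.3831 0.245  0.1469] [[ 0.9795 -0.2012  0.0076]
 [-0.2012 -0.9795  0.009 ]
 [ 0.0057 -0.0103 -0.9999]]
0
```

View pics/s9c.png

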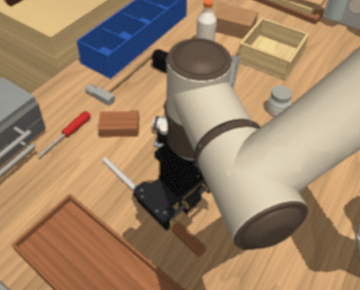

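The fingers lifted before they had finished closing, so the rod is still on the bench. I'll re-measure it and retry.

```bash
python3 - <<'E'
from h import *
for n in ('side','top'):
  p,d=cap(n); W=pts(n,d)
  for o in vision.cut_out(n,'rod')[:1]:
    g=o['region']&(W[...,2]>.008)&(W[...,2]<.03)&(W[...,1]<.29)&(W[...,1]>.1); print(n,o['conf'],*rect(W[g]), W[g].min(0),W[g].max(0))
goto([.3812,.2426,.0045],down(258.4),182)
E
```

```text
side 0.95 [0.4997 0.2178] [0.0227 0.3226] 79.060302734375 [0.3405 0.1807 0.0082] [0.6585 0.2583 0.0275]
top 0.9 [0.5002 0.2175] [0.023  0.3236] 78.54608154296875 [0.3407 0.1835 0.0081] [0.6594 0.2506 0.0277]
t 16.23 shift [  0.6  -0.9 129.7] rot [ 0.12  0.08 -0.06]
```

```bash
python3 -m creep '[[0.2,0,0,38,0,0,0],[0.2,0,0,76,0,0,0],[0.2,-0.5,0,110,0,0,0],[0.2,-0.5,0,129,0,0,0],[0.2,-0.5,0,129,0,0,0],[0.2,-0.5,0,129,0,0,0],[-0.8,-0.5,0,129,0,0,0],[-0.8,-0.5,0,129,0,0,0]]' && python3 -m creep '[[-0.8,0,0,0,0,0,0],[-0.8,0,0,0,0,0,0],[-0.8,0,0,0,0,0,0],[-0.8,0,0,0,0,0,0],[-0.8,0,0,0,0,0,0],[-0.8,0,0,0,0,0,0],[-0.8,0,0,0,0,0,0]]'
```

```text
time_s: 16.9
tcp_pos: [0.3806, 0.2427, 0.1883]
ee_rot: [[0.979, -0.202, -0.0], [-0.202, -0.979, -0.0], [-0.0, 0.0, -1.0]]
wrist_force: [0.1, -0.1, 0.8]
gripper_width: 0.458
gripper_force: 0.0
time_s: 17.48
tcp_pos: [0.3805, 0.2427, 0.1884]
ee_rot: [[0.979, -0.202, 0.0], [-0.202, -0.979, 0.0], [0.0, -0.0, -1.0]]
wrist_force: [-1.3, -0.5, 3.8]
gripper_width: 0.252
gripper_force: 29.7
```

```bash
python3 -m creep '[[-0.8,0,0,-10,0,0,0],[-0.8,0,0,-40,0,0,0],[-0.8,0,0,-80,0,0,0],[-0.8,0,0,-120,0,0,0],[-0.8,0,0,-160,0,0,0],[-0.8,0,0,-200,0,0,0],[-0.8,0,0,-200,0,0,0],[-0.8,0,0,-200,0,0,0]]'; cat >> h.py <<'E'
T=np.radians(60); xi=np.array([.9298,.3681,0]); yi=np.array([-.3681,.9298,0]); zi=np.array([0,0,1.])
def tubeR(th=T):
    u=-np.sin(th)*yi-np.cos(th)*zi; y=-xi; return np.stack([u,y,np.cross(u,y)],1)
def mouth(th=T): return np.array([.5203,.0018,.15])+.1*(np.sin(th)*yi+np.cos(th)*zi)
def rodfit(n):
    p,d=cap(n); W=pts(n,d); s=r.sense(); R=np.array(s['ee_rot']); q=(W-s['tcp_pos'])@R
    m=(d>0)&(abs(q[...,1])<.03)&(abs(q[...,2]-.175)<.05)&(q[...,0]>.08)&(q[...,0]<.32)
    Q=q[m]; v,u=np.nonzero(m)
    if len(Q)<20: print(n,'few',len(Q)); return
    print(n,len(Q),'x range',np.percentile(Q[:,0],[0,1,50,99,100]).round(3),'y(x)',np.polyfit(Q[:,0],Q[:,1],1),'z(x)',np.polyfit(Q[:,0],Q[:,2],1),'px',u.mean(),v.mean())
E
python3 - <<'E'
from h import *
s=r.sense();print(s['gripper_width'],s['wrist_force'])
rodfit('side');rodfit('top')
goto(mouth()-tubeR()[:,0]*.345,tubeR(),175)
E
```

```text
time_s: 18.15
tcp_pos: [0.3806, 0.2428, 0.3904]
ee_rot: [[0.979, -0.202, 0.004], [-0.202, -0.979, 0.005], [0.002, -0.006, -1.0]]
wrist_force: [-0.3, -0.5, -2.4]
gripper_width: 0.248
gripper_force: 29.7
0.2479468227682728 [-0.2748 -0.4871 -2.3889]
side 596 x range [0.087 0.089 0.177 0.283 0.286] y(x) [ 0.0184 -0.0029] z(x) [0.0177 0.1696] px 226.4798657718121 256.7030201342282
top 502 x range [0.08  0.082 0.181 0.282 0.285] y(x) [ 0.0179 -0.0004] z(x) [0.0187 0.1713] px 194.77290836653387 211.83466135458167
t 18.25 shift [  22.3  -41.8 -137. ] rot [ 14.95 -27.44  55.34]
```

```bash
cat >> h.py <<'E'
TIP=np.array([.285,.004,.182]); RD=np.array([1,.018,.018])
def rodgo(before,off=(0,0),th=T):
    "tool move putting the rod tip `before` m in front of the mouth on the tube axis; off: extra along (tool y, tool z), m"
    x=RD/np.linalg.norm(RD); y=np.cross([0,0,1.],x); y/=np.linalg.norm(y); C=np.stack([x,y,np.cross(x,y)],1)
    Rr=tubeR(th); R=Rr@C.T; p=mouth(th)-Rr[:,0]*before+Rr[:,1]*off[0]+Rr[:,2]*off[1]
    s=r.sense(); R0=np.array(s['ee_rot']); t=p-R@TIP
    print('t',round(s['time_s'],2),'shift',(R0.T@(t-s['tcp_pos'])*1000).round(1),'rot',Rn.from_matrix(R0.T@R).as_rotvec(degrees=True).round(2))
E
python3 -c "
from h import *
rodgo(.06)"
```

```text
t 18.25 shift [  20.3  -42.7 -140.2] rot [ 14.66 -26.33  54.43]
```

```bash
python3 -m creep '[[-0.8,0,0,-35,0,0,0],[-0.8,3,-5,-70,1.5,-2.6,5.4],[-0.8,6,-11,-105,3,-5.3,10.9],[-0.8,8,-17,-140,4.4,-7.9,16.3],[-0.8,10,-21,-140,5.9,-10.5,21.8],[-0.8,12,-26,-140,7.3,-13.2,27.2],[-0.8,14,-30,-140,8.8,-15.8,32.7],[-0.8,16,-34,-140,10.3,-18.4,38.1]]' && python3 -c "
from h import *
rodgo(.06)"
```

```text
time_s: 18.92
tcp_pos: [0.4036, 0.2735, 0.5256]
ee_rot: [[0.603, -0.777, -0.18], [-0.716, -0.627, 0.306], [-0.35, -0.055, -0.935]]
wrist_force: [0.7, -0.2, -0.8]
gripper_width: 0.248
gripper_force: 29.7
t 18.92 shift [-2.1 -8.4 -0.5] rot [ 4.45 -7.83 16.02]
```

```bash
python3 -m creep '[[-0.8,-1,-3,0,1.4,-2.5,5],[-0.8,-1.5,-6,0,2.9,-5.2,10.6],[-0.8,-2,-8,0,4.4,-7.8,16],[-0.8,-2,-8.4,-0.5,4.4,-7.8,16],[-0.8,-2,-8.4,-0.5,4.4,-7.8,16]]' && python3 - <<'E'
from h import *
rodgo(.06); rodfit('side');rodfit('top')
p,d=cap('side','s10.png'); W=pts('side',d)
R=tubeR(); q=(W-mouth())@R  # x: into tube
m=(d>0)&(q[...,0]>-.004)&(q[...,0]<.03)&(np.hypot(q[...,1],q[...,2])<.04); print('sleeve',m.sum(),q[m].min(0),q[m].max(0))
m=(d>0)&(q[...,0]>-.014)&(q[...,0]<.001)&(np.hypot(q[...,1],q[...,2])<.04);print('rim',m.sum(),q[m].min(0),q[m].max(0), (q[m].min(0)+q[m].max(0))/2)
cv2.imwrite('pics/s10c.png',cv2.resize(cv2.imread('pics/s10.png')[130:330,180:380],(600,600)))
E
```

```text
time_s: 19.33
tcp_pos: [0.4089, 0.2794, 0.528]
ee_rot: [[0.347, -0.921, -0.178], [-0.805, -0.389, 0.447], [-0.481, -0.011, -0.877]]
wrist_force: [-0.0, 0.0, -0.5]
gripper_width: 0.249
gripper_force: 29.7
t 19.33 shift [-0.2 -0.2  1. ] rot [ 0.07 -0.23  0.44]
side few 6
top 518 x range [0.099 0.104 0.188 0.282 0.284] y(x) [0.017  0.0008] z(x) [0.0196 0.1729] px 184.45173745173744 261.6756756756757
sleeve 229 [-0.0034 -0.0254 -0.0332] [0.0269 0.0292 0.0113]
rim 81 [-0.0088 -0.0232 -0.0313] [0.001  0.0292 0.006 ] [-0.0039  0.003  -0.0126]
```

View pics/s10c.png

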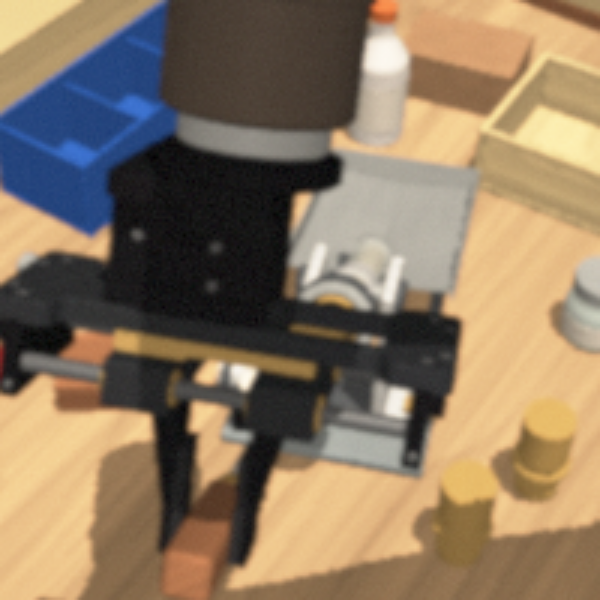

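```bash
python3 - <<'E'
from h import *
p,d=cap('top','t10.png'); W=pts('top',d); R=tubeR(); q=(W-mouth())@R
m=(d>0)&(q[...,0]>.002)&(q[...,0]<.024)&(np.hypot(q[...,1],q[...,2])<.045)
Q=q[m]; print(len(Q),Q.min(0),Q.max(0))
from scipy.optimize import least_squares
f=least_squares(lambda c:np.hypot(Q[:,1]-c[0],Q[:,2]-c[1])-.030,[0,0],loss='soft_l1',f_scale=.002); print('sleeve axis (y,z) off',f.x,np.std(f.fun))
m=(d>0)&(q[...,0]>.045)&(q[...,0]<.2)&(np.hypot(q[...,1],q[...,2])<.03); Q=q[m]; Q=Q[Q[:,2]<0]
if len(Q): print('tube',len(Q),np.polyfit(Q[:,0],Q[:,2],1),np.polyfit(Q[:,0],Q[:,1],1))
m=(d>0)&(q[...,0]>-.25)&(q[...,0]<-.062)&(np.hypot(q[...,1],q[...,2])<.03); Q=q[m]
c=[0,0,0,0]; f=least_squares(lambda c:np.hypot(Q[:,1]-c[0]-c[1]*Q[:,0],Q[:,2]-c[2]-c[3]*Q[:,0])-.007,c,loss='soft_l1',f_scale=.002); print('rod',len(Q),f.x,np.std(f.fun),Q[:,0].min(),Q[:,0].max())
cv2.imwrite('pics/t10c.png',cv2.resize(cv2.imread('pics/t10.png')[180:300,160:400],(800,400)))
E
```

```text
251 [ 0.002  -0.0301 -0.035 ] [0.0239 0.0307 0.0169]
sleeve axis (y,z) off [ 0.0001 -0.0007] 0.004884178094660728
tube 761 [ 0.0132 -0.0129] [-0.0084  0.0004]
rod 513 [-0.0013 -0.0085 -0.0013 -0.0019] 0.001440714456708401 -0.24574818609165913 -0.0622842766967749
```

View pics/t10c.png

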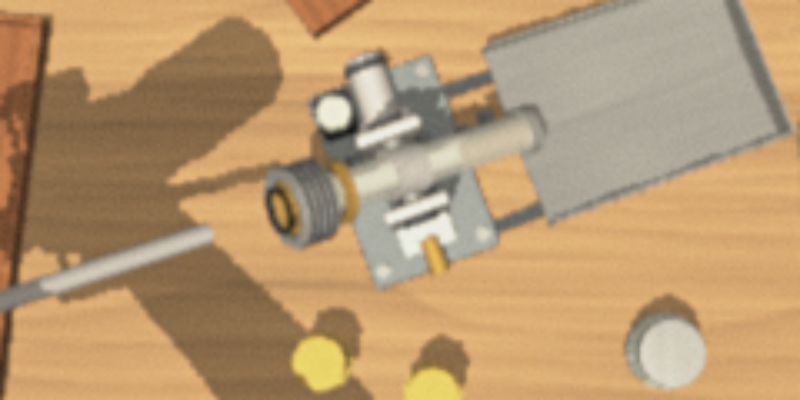

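```bash
python3 -m creep '[[-0.8,15,1.2,0.7,0,0,0.5],[-0.8,30,1.5,1,0,0,0.5],[-0.8,45,1.8,1.3,0,0,0.5],[-0.8,55,2,1.5,0,0,0.5],[-0.8,65,2.2,1.7,0,0,0.5],[-0.8,75,2.3,1.9,0,0,0.5],[-0.8,85,2.5,2,0,0,0.5],[-0.8,85,2.5,2,0,0,0.5]]'; python3 -c "
from h import *
rodgo(-.22); s=r.sense(); print(s['wrist_force'],s['moment'])"
```

```text
time_s: 20.2
tcp_pos: [0.4356, 0.2099, 0.4859]
ee_rot: [[0.336, -0.925, -0.177], [-0.809, -0.38, 0.449], [-0.483, -0.008, -0.876]]
wrist_force: [0.1, -0.2, 0.9]
gripper_width: 0.249
gripper_force: 29.7
t 20.2 shift [194.2   1.9   5.7] rot [-0.06 -0.12 -0.18]
[ 0.0734 -0.2211  0.9471] [-1.0497 -0.4444 -0.0194]
```

```bash
python3 -m creep '[[-0.8,10,0,0.2,0,0,0],[-0.8,20,0.1,0.5,0,0,0],[-0.8,30,0.2,0.7,0,0,0],[-0.8,40,0.3,1,0,0,0],[-0.8,50,0.4,1.2,0,0,0],[-0.8,60,0.5,1.4,0,0,0],[-0.8,60,0.5,1.4,0,0,0]]'; python3 -c "
from h import *
rodgo(-.22); s=r.sense(); print(s['wrist_force'],s['moment'],s['wrist_force']@tubeR()); rodfit('top')"
```

```text
time_s: 20.78
tcp_pos: [0.4552, 0.1615, 0.4554]
ee_rot: [[0.335, -0.925, -0.177], [-0.809, -0.379, 0.449], [-0.483, -0.007, -0.876]]
wrist_force: [-0.4, 0.3, -1.4]
gripper_width: 0.25
gripper_force: 29.7
t 20.78 shift [133.7   1.3   4.1] rot [-0.04 -0.1  -0.23]
[-0.3715  0.3056 -1.3739] [-0.9396 -0.4121  0.0125] [0.3224 0.2329 1.4003]
top 1062 x range [0.176 0.184 0.241 0.318 0.32 ] y(x) [-0.0609  0.0163] z(x) [0.056  0.1551] px 264.34934086629 234.77118644067798
```

```bash
python3 -m creep '[[-0.8,10,0.1,0.3,0,0,0],[-0.8,20,0.2,0.6,0,0,0],[-0.8,30,0.3,0.9,0,0,0],[-0.8,40,0.4,1.2,0,0,0],[-0.8,50,0.5,1.5,0,0,0],[-0.8,60,0.6,1.8,0,0,0],[-0.8,70,0.7,2.1,0,0,0],[-0.8,70,0.7,2.1,0,0,0]]'; python3 -c "
from h import *
rodgo(-.22); s=r.sense(); print(s['wrist_force']@tubeR())"
```

```text
time_s: 21.5
tcp_pos: [0.4779, 0.1057, 0.4197]
ee_rot: [[0.335, -0.925, -0.177], [-0.809, -0.379, 0.449], [-0.483, -0.007, -0.876]]
wrist_force: [0.6, -0.1, -0.2]
gripper_width: 0.253
gripper_force: 29.7
t 21.5 shift [63.8  0.8  1.8] rot [-0.04 -0.08 -0.23]
[ 0.388  -0.5175 -0.0394]
```

```bash
python3 -m creep '[[-0.8,10,0.1,0.3,0,0,0],[-0.8,20,0.2,0.6,0,0,0],[-0.8,30,0.3,0.9,0,0,0],[-0.8,35,0.3,1,0,0,0]]'; python3 -m creep '[[-0.8,8,0.1,0.2,0,0,0],[-0.8,16,0.2,0.5,0,0,0],[-0.8,22,0.3,0.7,0,0,0],[-0.8,27,0.3,0.8,0,0,0],[-0.8,27,0.3,0.8,0,0,0],[-0.8,27,0.3,0.8,0,0,0]]'; python3 -c "
from h import *
rodgo(-.22); s=r.sense(); print(s['wrist_force']@tubeR())
p,d=cap('top','t11.png');cv2.imwrite('pics/t11c.png',cv2.resize(cv2.imread('pics/t11.png')[150:270,200:440],(800,400)))"
```

```text
time_s: 21.83
tcp_pos: [0.4889, 0.0788, 0.4028]
ee_rot: [[0.337, -0.925, -0.177], [-0.807, -0.381, 0.451], [-0.484, -0.01, -0.875]]
wrist_force: [-2.5, 5.4, 1.6]
gripper_width: 0.249
gripper_force: 29.7
time_s: 22.33
tcp_pos: [0.4977, 0.057, 0.3893]
ee_rot: [[0.337, -0.925, -0.176], [-0.808, -0.38, 0.45], [-0.483, -0.009, -0.876]]
wrist_force: [1.2, 0.7, -1.2]
gripper_width: 0.249
gripper_force: 29.7
t 22.33 shift [3.  0.5 0.6] rot [-0.11 -0.1  -0.12]
[ 0.4096 -1.3962  1.1596]
```

View pics/t11c.png

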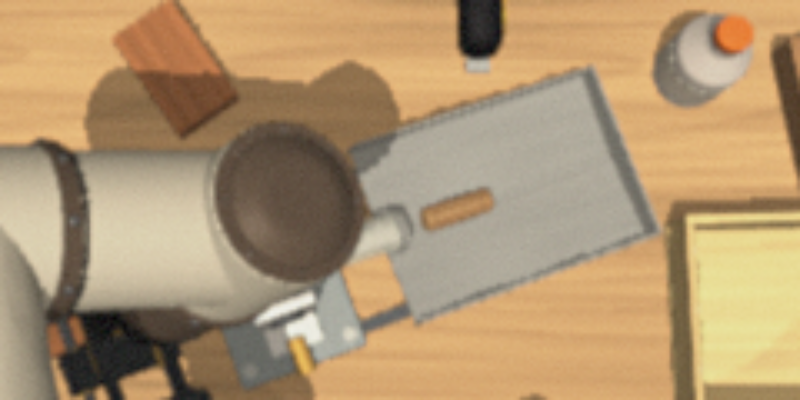

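One dowel is out, seen at (457,208) in the crop and sliding down the chute. I'll finish the stroke to the outlet.

```bash
python3 -m creep '[[-0.8,3,0.2,0.2,0,0,0],[-0.8,5,0.2,0.3,0,0,0],[-0.8,5,0.2,0.3,0,0,0],[-0.8,5,0.2,0.3,0,0,0]]'; python3 - <<'E'
from h import *
rodgo(-.22); p,d=cap('top','t12.png'); W=pts('top',d); q=(W-mouth())@tubeR()
m=(d>0)&(q[...,0]>.1)&(q[...,0]<.26)&(np.hypot(q[...,1],q[...,2])<.025); print('tube/rod far end',np.percentile(q[m][:,0],[50,95,99,100]))
for o in vision.cut_out('top','dowel0'):
    g=o['region']&(d>0); print(o['conf'],o['uv'],g.sum(),np.median(W[g],0))
goto(mouth()-tubeR()[:,0]*.345,None,175)
E
```

```text
time_s: 22.72
tcp_pos: [0.499, 0.0535, 0.387]
ee_rot: [[0.338, -0.925, -0.176], [-0.808, -0.381, 0.45], [-0.483, -0.01, -0.876]]
wrist_force: [-0.8, 0.1, -1.0]
gripper_width: 0.25
gripper_force: 29.7
t 22.72 shift [-1.3  0.3  0.4] rot [-0.13 -0.08 -0.06]
tube/rod far end [0.2146 0.2575 0.259  0.2597]
0.67 [334.3, 215.3] 139 [ 0.5777 -0.1475  0.0675]
t 22.82 shift [-281.3   -5.2   -3.1] rot [0. 0. 0.]
```

```bash
python3 -m creep '[[-0.8,4,0.1,0.1,0,0,0],[-0.8,4,0.1,0.1,0,0,0],[-0.8,0,0,0,0,0,0],[-0.8,-30,-0.5,-0.5,0,0,0],[-0.8,-60,-1.1,-1,0,0,0],[-0.8,-90,-1.6,-1.5,0,0,0],[-0.8,-120,-2.1,-2,0,0,0],[-0.8,-150,-2.7,-2.5,0,0,0]]' && python3 -m creep '[[-0.8,-30,-0.5,-0.5,0,0,0],[-0.8,-60,-1.1,-1,0,0,0],[-0.8,-90,-1.6,-1.5,0,0,0],[-0.8,-110,-2,-1.8,0,0,0],[-0.8,-130,-2.3,-2,0,0,0],[-0.8,-130,-2.3,-2,0,0,0]]'; python3 - <<'E'
from h import *
rodgo(.06)
rodfit('top'); p,d=cap('top','t13.png'); W=pts('top',d)
for o in vision.cut_out('top','dowel0'):
    g=o['region']&(d>0); print(o['conf'],o['uv'],g.sum(),np.median(W[g],0))
p,d=cap('side','s13.png'); W=pts('side',d)
for o in vision.cut_out('side','dowel0')[:4]:
    g=o['region']&(d>0); print(o['conf'],o['uv'],g.sum(),np.median(W[g],0))
a=cv2.imread('pics/t13.png')[150:420,120:400]; b=cv2.imread('pics/s13.png')[130:330,200:400]
cv2.imwrite('pics/c13.png',np.hstack([cv2.resize(a,(400,386)),cv2.resize(b,(386,386))]))
E
```

```text
time_s: 23.48
tcp_pos: [0.4504, 0.1757, 0.4627]
ee_rot: [[0.338, -0.925, -0.175], [-0.808, -0.381, 0.451], [-0.483, -0.01, -0.875]]
wrist_force: [0.4, 0.2, -0.5]
gripper_width: 0.248
gripper_force: 29.7
time_s: 23.98
tcp_pos: [0.4086, 0.2817, 0.5286]
ee_rot: [[0.342, -0.923, -0.175], [-0.805, -0.384, 0.453], [-0.485, -0.014, -0.874]]
wrist_force: [0.1, 0.0, -0.6]
gripper_width: 0.251
gripper_force: 29.7
t 23.98 shift [2.  0.3 0.4] rot [-0.25  0.06  0.21]
top 509 x range [0.098 0.104 0.186 0.28  0.283] y(x) [0.0132 0.0009] z(x) [0.0205 0.1724] px 183.11001964636543 261.82318271119846
0.47 [334.4, 215.4] 163 [ 0.5787 -0.1473  0.0667]
0.46 [307.4, 203.7] 28 [ 0.5809 -0.1557  0.0665]
```

View pics/c13.png

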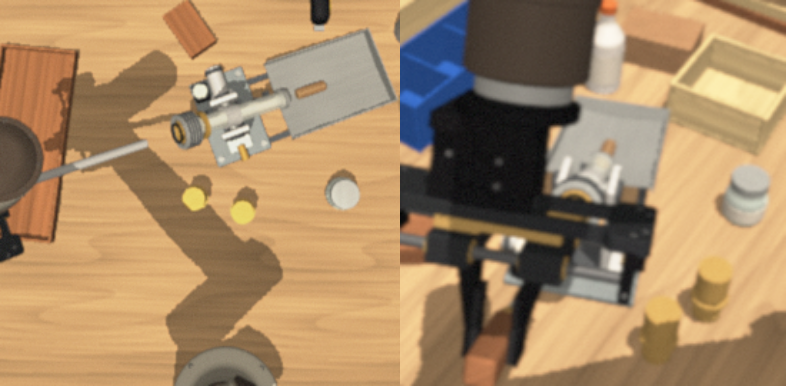

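```bash
python3 - <<'E'
from h import *
print(proj('side',[.352,.446,.04]),proj('top',[.352,.446,.04]))
for n in ('side','top'):
  p,d=cap(n); W=pts(n,d); e=W-[.4718,.3968,0]; xt=e@[.9972,-.075,0]; yt=e@[.075,.9972,0]
  m=(d>0)&(abs(xt)<.165)&(abs(yt)<.06)&(W[...,2]>.014)&(W[...,2]<.08); print(n,m.sum(), (d[(abs(xt)<.16)&(abs(yt)<.06)]>0).sum())
  if m.sum(): print(np.percentile(xt[m],[2,50,98]),np.percentile(yt[m],[2,50,98]),np.percentile(W[m][:,2],[2,50,98]))
  for o in vision.cut_out(n,'plug')[:4]:
    g=o['region']&(d>0); print(n,o['conf'],o['uv'],g.sum(),np.median(W[g],0),W[g].max(0))
a=np.radians(-4.3); R=down(180-4.3+90); print(R)
goto([.3476+.0011,.3711+.015,.15],R,175)
E
```

```text
(np.float64(235.21632260295695), np.float64(465.753933724979)) (np.float64(114.30307284338079), np.float64(292.6929092696241))
side 0 13218
side 0.93 [333.8, 298.3] 617 [0.371  0.0748 0.0701] [0.4101 0.0882 0.0896]
side 0.65 [360.5, 281.4] 572 [ 0.3498 -0.0133  0.0682] [ 0.3955 -0.0003  0.0907]
top 5 3367
[0.0001 0.0912 0.1019] [-0.0564 -0.0101  0.0532] [0.0141 0.0143 0.0148]
top 0.64 [254.2, 287.6] 231 [0.3778 0.0628 0.085 ] [0.3971 0.089  0.0924]
top 0.57 [290.6, 297.8] 232 [ 0.3553 -0.0228  0.0851] [ 0.3755 -0.0008  0.0925]
[[ 0.9972 -0.075   0.    ]
 [-0.075  -0.9972  0.    ]
 [ 0.      0.     -1.    ]]
t 24.43 shift [-10.2  18.  234.8] rot [-16.42  25.55 -61.84]
```

```bash
python3 -c "
from h import *
goto([.38,.27,.25],down(265.7),175)"
```

```text
t 24.43 shift [45.9 32.2 89.5] rot [-16.42  25.55 -61.84]
```

```bash
python3 -m creep '[[-0.8,0,0,0,-1.5,2.3,-5.6],[-0.8,0,0,0,-3,4.7,-11.3],[-0.8,0,0,0,-4.5,7,-17],[-0.8,5,5,10,-6,9.4,-22.7],[-0.8,15,10,25,-7.5,11.7,-28.3],[-0.8,25,16,45,-9,14,-34],[-0.8,35,22,65,-10.6,16.4,-39.7],[-0.8,46,32,89,-12,18.7,-45.3]]'; python3 -m creep '[[-0.8,0,0,0,-1.4,2.3,-5.6],[-0.8,0,0,0,-2.8,4.6,-11.2],[-0.8,0,0,0,-4.2,6.8,-16.4],[-0.8,0,0,0,-4.2,6.8,-16.4],[-0.8,0,0,0,-4.2,6.8,-16.4]]'; python3 - <<'E'
from h import *
rodfit('side');rodfit('top')
n='top'; p,d=cap(n,'t14.png'); W=pts(n,d); e=W-[.4718,.3968,0]; xt=e@[.9972,-.075,0]; yt=e@[.075,.9972,0]
m=(d>0)&(abs(xt)<.172)&(abs(yt)<.063)&(W[...,2]>.016)&(W[...,2]<.08); print(n,m.sum())
if m.sum(): print(np.percentile(xt[m],[2,50,98]),np.percentile(yt[m],[2,50,98]),np.percentile(W[m][:,2],[2,50,98]))
goto([.3476+.0011,.3711+.015,.15],down(265.7),175)
E
```

```text
time_s: 25.1
tcp_pos: [0.3805, 0.2702, 0.4254]
ee_rot: [[0.93, -0.354, -0.096], [-0.345, -0.933, 0.101], [-0.125, -0.061, -0.99]]
wrist_force: [0.8, 0.4, -1.1]
gripper_width: 0.25
gripper_force: 29.7
time_s: 25.52
tcp_pos: [0.3799, 0.2702, 0.4255]
ee_rot: [[0.997, -0.079, -0.001], [-0.079, -0.997, 0.005], [-0.001, -0.005, -1.0]]
wrist_force: [-0.7, 0.4, -1.0]
gripper_width: 0.25
gripper_force: 29.7
side 726 x range [0.081 0.083 0.174 0.282 0.285] y(x) [ 0.0184 -0.0014] z(x) [0.0205 0.1721] px 207.98898071625345 261.1969696969697
top 537 x range [0.08  0.082 0.18  0.282 0.284] y(x) [0.018  0.0004] z(x) [0.0229 0.1721] px 169.45996275605214 207.9925512104283
top 0
t 25.67 shift [ -40.6 -112.4  101.6] rot [-0.32  0.01 -0.22]
```

```bash
python3 - <<'E'
from h import *
p,d=cap('top','t15.png'); W=pts('top',d)
u,v=map(int,proj('top',[.352,.446,.04]))
print((W[v-16:v+17:4,u-16:u+17:4,2]*1000).round())
for o in vision.cut_out('top','plug')[:5]:
    g=o['region']&(d>0); print(o['conf'],o['uv'],g.sum(),np.median(W[g],0),W[g].max(0))
a=cv2.imread('pics/t15.png')[170:330,90:310]; cv2.imwrite('pics/t15c.png',cv2.resize(a,(770,560)))
E
```

```text
[[600. 602. 603. 591. 577. 562. 545. 526. 511.]
 [609. 603. 603. 602. 591. 579. 562. 543. 525.]
 [606. 607. 605. 602. 604. 587. 572. 554. 538.]
 [611. 610. 607. 604. 601. 594. 580. 560. 544.]
 [613. 608. 608. 604. 603. 598. 584. 569. 548.]
 [610. 611. 608. 605. 602. 602. 584. 567. 549.]
 [614. 613. 609. 605. 601. 603. 587. 567. 546.]
 [612. 609. 608. 604. 604. 600. 583. 564. 544.]
 [611. 611. 607. 605. 603. 597. 577. 556. 536.]]
0.77 [254.7, 285.9] 212 [0.378  0.0603 0.085 ] [0.3949 0.0809 0.0929]
0.65 [289.9, 296.6] 252 [ 0.3551 -0.0229  0.0849] [0.3755 0.0002 0.0927]
```

View pics/t15c.png

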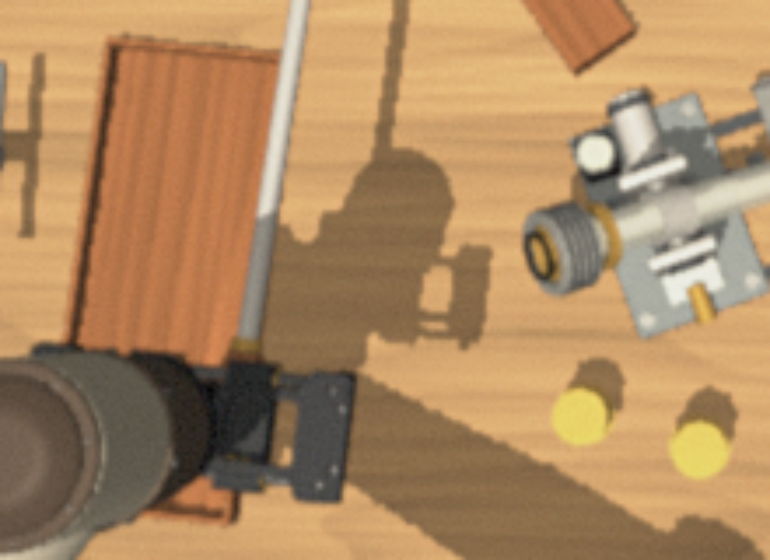

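```bash
python3 -c "
from h import *
goto([.3522,.3808,.016],down(266.2),182)"
```

```text
t 25.77 shift [ -36.7 -106.8  228.5] rot [-0.3  -0.01 -0.69]
```

```bash
python3 -m creep '[[-0.8,-12,-36,20,0,0,-0.7],[-0.8,-24,-72,40,0,0,-0.7],[-0.8,-36.7,-107,70,0,0,-0.7],[-0.8,-36.7,-107,105,0,0,-0.7],[-0.8,-36.7,-107,140,0,0,-0.7],[-0.8,-36.7,-107,170,0,0,-0.7],[-0.8,-36.7,-107,190,0,0,-0.7],[-0.8,-36.7,-107,200,0,0,-0.7]]' && python3 -m creep '[[-0.8,0,0,8,0,0,0],[-0.8,0,0,16,0,0,0],[-0.8,0,0,22,0,0,0],[-0.8,0,0,26,0,0,0],[-0.8,0,0,28,0,0,0],[-0.8,0,0,28,0,0,0]]'; python3 -c "
from h import *
goto([.3522,.3808,.016],down(266.2),182)"
```

```text
time_s: 26.43
tcp_pos: [0.3515, 0.38, 0.2232]
ee_rot: [[0.998, -0.066, -0.002], [-0.066, -0.998, -0.0], [-0.002, 0.0, -1.0]]
wrist_force: [0.1, -0.8, -1.1]
gripper_width: 0.251
gripper_force: 29.7
time_s: 26.93
tcp_pos: [0.3519, 0.3808, 0.1984]
ee_rot: [[0.998, -0.065, 0.001], [-0.065, -0.998, 0.005], [0.001, -0.005, -1.0]]
wrist_force: [0.3, 1.0, -0.1]
gripper_width: 0.248
gripper_force: 29.7
t 26.93 shift [0.3 0.  0.4] rot [-0.28 -0.04  0.09]
```

```bash
python3 -m creep '[[-0.1,0,0,0,0,0,0],[-0.1,0,0,0,0,0,0],[-0.1,0,0,0,0,0,0],[-0.1,0,0,-30,0,0,0],[-0.1,0,0,-70,0,0,0],[1,0,0,-110,0,0,0],[1,0,0,-150,0,0,0],[1,0,0,-190,0,0,0]]' && python3 -m creep '[[1,0,0,-40,0,0,0],[1,0,0,-80,0,0,0],[1,0,0,-100,0,0,0],[1,0,0,-100,0,0,0]]'; python3 -c "
from h import *
s=r.sense();print(s['gripper_width'],s['wrist_force'])
goto([.4865,.086,.31],down(201.6),182)"
```

```text
time_s: 27.6
tcp_pos: [0.3514, 0.3794, 0.3908]
ee_rot: [[0.998, -0.064, 0.001], [-0.064, -0.998, 0.005], [0.001, -0.005, -1.0]]
wrist_force: [0.2, 2.1, -0.3]
gripper_width: 0.596
gripper_force: 0.0
time_s: 27.93
tcp_pos: [0.3518, 0.3794, 0.495]
ee_rot: [[0.998, -0.064, 0.008], [-0.064, -0.998, 0.015], [0.007, -0.016, -1.0]]
wrist_force: [0.4, -0.0, 0.9]
gripper_width: 0.894
gripper_force: 0.0
0.8938191720031492 [ 0.4409 -0.0461  0.8682]
t 27.93 shift [153.1 284.2  -0.4] rot [-1.04  0.15 64.73]
```

```bash
python3 -m creep '[[1,17,31,0,0,0,7],[1,34,62,0,0,0,14],[1,51,93,0,0,0,21],[1,68,124,0,0,0,28],[1,85,155,0,0,0,35],[1,102,186,0,0,0,42],[1,119,217,0,0,0,49],[1,136,248,0,0,0,56]]' && python3 -c "
from h import *
goto([.4865,.086,.31],down(201.6),182)
n='top'; p,d=cap(n,'t16.png'); W=pts(n,d); e=W-[.4718,.3968,0]; xt=e@[.9972,-.075,0]; yt=e@[.075,.9972,0]
m=(d>0)&(abs(xt)<.172)&(abs(yt)<.063)&(W[...,2]>.012)&(W[...,2]<.08); print(m.sum())
k=m&(yt>.0); print('plug?',k.sum(), [np.percentile(a[k],[2,50,98]) for a in (xt,yt,W[...,2])])
k=m&(yt<.0); print('rod?',k.sum(), [np.percentile(a[k],[2,50,98]) for a in (xt,yt,W[...,2])])
for o in vision.cut_out(n,'plug')[:5]+vision.cut_out(n,'rod')[:2]:
    g=o['region']&(d>0); print(o['conf'],o['uv'],g.sum(),np.median(W[g],0),W[g].max(0))
"
```

```text
time_s: 28.6
tcp_pos: [0.4714, 0.1215, 0.4868]
ee_rot: [[0.5, -0.866, 0.0], [-0.866, -0.5, 0.004], [-0.004, -0.003, -1.0]]
wrist_force: [1.1, 1.1, -0.9]
gripper_width: 1.001
gripper_force: 0.0
t 28.6 shift [38.3  4.6 -5.3] rot [-0.13  0.22  8.37]
237
plug? 5 [array([0.0241, 0.111 , 0.1582]), array([0.0191, 0.0266, 0.0595]), array([0.012 , 0.0127, 0.0133])]
rod? 232 [array([0.041 , 0.1025, 0.1634]), array([-0.0346, -0.0276, -0.0194]), array([0.0125, 0.0189, 0.0246])]
0.74 [252.0, 287.1] 261 [0.3752 0.0623 0.0847] [0.397  0.0943 0.0954]
0.58 [291.1, 299.8] 218 [ 0.3554 -0.0225  0.0856] [ 0.3736 -0.0009  0.092 ]
0.53 [153.9, 214.1] 208 [0.5776 0.3607 0.0189] [0.6353 0.372  0.0285]
```

```bash
python3 -m creep '[[1,20,2,0,0,0,4],[1,38,4.6,0,0,0,8.3],[1,38,4.6,0,0,0,8.3],[1,38,4.6,0,0,0,8.3]]' && python3 -c "
from h import *
goto([.4916,.0743,.195],down(201.6))"
```

```text
time_s: 29.08
tcp_pos: [0.4864, 0.0885, 0.4866]
ee_rot: [[0.376, -0.927, 0.0], [-0.927, -0.376, 0.004], [-0.004, -0.002, -1.0]]
wrist_force: [0.1, 0.4, 0.1]
gripper_width: 1.001
gripper_force: 0.0
t 29.08 shift [ 15.6   0.7 127.5] rot [-0.09  0.24  0.47]
```

```bash
python3 -m creep '[[1,15.6,0.7,35,0,0,0.4],[1,15.6,0.7,70,0,0,0.4],[1,15.6,0.7,105,0,0,0.4],[1,15.6,0.7,127,0,0,0.4],[1,15.6,0.7,127,0,0,0.4],[-0.2,15.6,0.7,127,0,0,0.4],[-0.2,15.6,0.7,127,0,0,0.4],[-0.2,15.6,0.7,127,0,0,0.4]]' && python3 -m creep '[[-0.2,0,0,0,0,0,0],[-0.2,0,0,0,0,0,0],[-0.2,0,0,0,0,0,0],[-0.2,0,0,0,0,0,0]]'; python3 -c "
from h import *
goto([.4916,.0743,.195],down(201.6))"
```

```text
time_s: 29.75
tcp_pos: [0.4924, 0.0747, 0.3621]
ee_rot: [[0.37, -0.929, 0.005], [-0.929, -0.37, 0.006], [-0.004, -0.007, -1.0]]
wrist_force: [-0.4, -0.0, 0.5]
gripper_width: 0.851
gripper_force: 0.0
time_s: 30.08
tcp_pos: [0.4913, 0.0738, 0.3609]
ee_rot: [[0.368, -0.93, -0.0], [-0.93, -0.368, 0.004], [-0.004, -0.001, -1.0]]
wrist_force: [-4.5, 1.2, 6.0]
gripper_width: 0.668
gripper_force: 30.0
t 30.08 shift [-0.3 -0.5  1.9] rot [-0.06  0.22  0.01]
```

```bash
python3 -m creep '[[-0.2,7,0,-10.4,0,0,0],[-0.2,15.4,0,-19.7,0,0,0],[-0.2,25,0,-27.8,0,0,0],[-0.2,35.7,0,-34.5,0,0,0],[-0.2,47.1,0,-39.6,0,0,0],[-0.2,59.2,0,-43,0,0,0],[-0.2,68.5,0,-44.5,0,0,0],[-0.2,72,0,-45,0,0,0]]' && python3 -m creep '[[-0.2,3,0,0,0,0,0],[-0.2,5,0,0,0,0,0],[-0.2,5,0,0,0,0,0]]'; python3 - <<'E'
from h import *
goto([.5203,.0018,.24],down(201.6))
for n in('side','top'):
  p,d=cap(n,n+'17.png'); W=pts(n,d); e=W-[.5203,.0018,.15]; a,b,c=e@xi,e@yi,e[...,2]
  m=(d>0)&(abs(a)<.016)&(abs(b)<.06)&(c>-.1)&(c<-.02); 
  if m.sum()>20: print(n,m.sum(),np.polyfit(c[m],b[m],1))
  m=(d>0)&(abs(a)<.035)&(abs(b)<.05)&(c>.085)&(c<.115); print('sleeve',m.sum(),[np.percentile(v[m],[3,50,97]) for v in(a,b,c)] if m.sum() else '')
E
```

```text
time_s: 30.75
tcp_pos: [0.5175, 0.0076, 0.4042]
ee_rot: [[0.367, -0.93, -0.002], [-0.93, -0.367, 0.009], [-0.009, -0.001, -1.0]]
wrist_force: [-6.1, 9.2, 1.5]
gripper_width: 0.669
gripper_force: 30.0
time_s: 31.0
tcp_pos: [0.5193, 0.0032, 0.4046]
ee_rot: [[0.368, -0.93, -0.002], [-0.93, -0.368, 0.008], [-0.008, -0.001, -1.0]]
wrist_force: [-5.8, 6.9, 4.3]
gripper_width: 0.671
gripper_force: 30.0
t 31.0 shift [ 1.7 -0.4  0.6] rot [-0.09  0.47 -0.03]
side 252 [0.1235 0.0097]
sleeve 592 [array([-0.0313, -0.0001,  0.0313]), array([-0.0133,  0.0138,  0.0382]), array([0.0864, 0.0994, 0.1097])]
sleeve 0
```

```bash
python3 -m creep '[[-0.2,4,0,0,0,0,0],[-0.2,8,0,0,0,0,0],[-0.2,8,0,0,0,0,0]]'; python3 -m creep '[[-0.2,3,0,0,0,0,0],[-0.2,3,0,0,0,0,0]]';  python3 -m creep '[[-0.2,3,0,0,0,0,0],[-0.2,3,0,0,0,0,0]]'; python3 - <<'E'
from h import *
for n in('side',):
  p,d=cap(n,n+'18.png'); W=pts(n,d); e=W-[.5203,.0018,.15]; a,b,c=e@xi,e@yi,e[...,2]
  m=(d>0)&(abs(a)<.016)&(abs(b)<.06)&(c>-.1)&(c<-.02); 
  if m.sum()>20: print(n,m.sum(),np.polyfit(c[m],b[m],1))
  m=(d>0)&(abs(a)<.035)&(abs(b)<.05)&(c>.085)&(c<.115); print('sleeve',m.sum(),[np.percentile(v[m],[3,50,97]) for v in(a,b,c)] if m.sum() else '')
W=pts('side',np.load('side0.npy'));d=W[...,2]; e=W-[.5203,.0018,.15]; a,b,c=e@xi,e@yi,e[...,2]
m=(abs(a)<.016)&(abs(b)<.06)&(c>-.1)&(c<-.02);print('ref',np.polyfit(c[m],b[m],1))
m=(abs(a)<.035)&(abs(b)<.05)&(c>.085)&(c<.115); print('ref sleeve',m.sum(),[np.percentile(v[m],[3,50,97]) for v in(a,b,c)])
E
```

```text
time_s: 31.35
tcp_pos: [0.5223, -0.0043, 0.4047]
ee_rot: [[0.368, -0.93, -0.001], [-0.93, -0.368, 0.008], [-0.008, -0.002, -1.0]]
wrist_force: [-5.1, 5.9, 3.7]
gripper_width: 0.666
gripper_force: 30.0
time_s: 31.52
tcp_pos: [0.5233, -0.007, 0.4046]
ee_rot: [[0.368, -0.93, -0.001], [-0.93, -0.368, 0.008], [-0.008, -0.002, -1.0]]
wrist_force: [-5.4, 5.9, 3.4]
gripper_width: 0.667
gripper_force: 30.0
time_s: 31.68
tcp_pos: [0.5237, -0.0081, 0.4039]
ee_rot: [[0.368, -0.93, -0.003], [-0.93, -0.368, 0.013], [-0.013, -0.002, -1.0]]
wrist_force: [-10.0, 17.1, 5.7]
gripper_width: 0.668
gripper_force: 30.0
side 287 [0.011 0.01 ]
sleeve 589 [array([-0.0312, -0.0005,  0.0317]), array([-0.0245,  0.0052,  0.0276]), array([0.0861, 0.1004, 0.1092])]
ref [0.0128 0.0101]
ref sleeve 450 [array([-0.0285, -0.0031,  0.0267]), array([-0.0177,  0.0129,  0.028 ]), array([0.0864, 0.1012, 0.1117])]
```

```bash
python3 -m creep '[[-0.2,-5,0,0,0,0,0],[1,-5,0,0,0,0,0],[1,-5,0,0,0,0,0],[1,-5,0,0,0,0,0],[1,-5,0,0,0,0,0],[1,-5,0,-40,0,0,0],[1,-5,0,-80,0,0,0],[1,-5,0,-90,0,0,0]]'; python3 - <<'E'
from h import *
for n in('side','top'):
  p,d=cap(n,n+'19.png'); W=pts(n,d); e=W-[.5203,.0018,.15]; a,b,c=e@xi,e@yi,e[...,2]
  m=(d>0)&(abs(a)<.016)&(abs(b)<.06)&(c>-.1)&(c<-.02); 
  if n=='side' and m.sum()>20: print(n,m.sum(),np.polyfit(c[m],b[m],1))
  # things above chute floor (V, 16 deg)
  fl=.038+(b+.196)*np.tan(np.radians(16))+abs(a)*np.tan(np.radians(5))
  m=(d>0)&(abs(a)<.06)&(b>-.285)&(b<-.1)&(W[...,2]-fl>.008)&(W[...,2]-fl<.05)
  k,l,st,ce=cv2.connectedComponentsWithStats(m.astype(np.uint8))
  for i in range(1,k):
    if st[i,4]>15:
      q=np.stack([a[l==i],b[l==i]],1); print(n,'blob',st[i,4],*rect(q),'xy',np.median(W[l==i],0),'h',np.percentile((W[...,2]-fl)[l==i],[50,95]))
  for t in('dowel0','plug'):
    for o in vision.cut_out(n,t)[:5]:
      g=o['region']&(d>0); print(n,t,o['conf'],o['uv'],g.sum(),np.median(W[g],0))
E
```

```text
time_s: 32.4
tcp_pos: [0.5243, -0.0071, 0.5015]
ee_rot: [[0.368, -0.93, 0.013], [-0.93, -0.368, 0.004], [0.001, -0.014, -1.0]]
wrist_force: [-0.4, 0.3, 2.3]
gripper_width: 0.987
gripper_force: 0.0
side 279 [0.0269 0.0102]
side dowel0 0.59 [213.6, 214.5] 785 [ 0.8037 -0.0183  0.0231]
side dowel0 0.44 [373.1, 179.5] 2864 [ 0.5014 -0.423   0.0382]
side dowel0 0.35 [296.0, 218.0] 1530 [0.5147 0.0115 0.1874]
side plug 0.72 [356.4, 279.9] 538 [ 0.3497 -0.0123  0.0687]
side plug 0.58 [333.7, 301.1] 589 [0.3711 0.0749 0.0728]
top blob 163 [ 0.     -0.1599] [0.0604 0.0198] 89.40766143798828 xy [ 0.578  -0.1456  0.0668] h [0.0174 0.0225]
top dowel0 0.47 [336.0, 216.7] 174 [ 0.5782 -0.1476  0.0657]
top plug 0.81 [290.6, 298.7] 232 [ 0.3554 -0.0229  0.0853]
top plug 0.57 [112.1, 295.5] 169 [0.3528 0.4393 0.0649]
top plug 0.5 [255.0, 288.4] 249 [0.3765 0.0622 0.085 ]
```

The tube is upright, and the plug is standing in the tray at (0.353,0.439). One dowel lies in the chute at (0.579,-0.147), so I'll pick it up.

```bash
cat >> h.py <<'E'
def chuteR():
    n=-yi*np.sin(np.radians(16))+zi*np.cos(np.radians(16)); y=-xi; return np.stack([np.cross(y,-n),y,-n],1)
E
python3 -c "
from h import *
R=chuteR(); c=np.array([.579,-.147,.0587]); goto(c-R[:,2]*.08,R,177)"
```

```text
t 32.7 shift [222.6  -0.3 186.5] rot [  0.01 -15.75  -0.02]
```

```bash
python3 -m creep '[[-0.1,40,0,0,0,0,0],[-0.1,80,0,0,0,-3,0],[-0.1,120,0,0,0,-6,0],[-0.1,155,0,15,0,-9,0],[-0.1,185,0,40,0,-12,0],[-0.1,210,0,70,0,-15.7,0],[-0.1,222,0,105,0,-15.7,0],[-0.1,222,0,140,0,-15.7,0]]' && python3 -m creep '[[-0.1,0,0,0,0,0,0],[-0.1,0,0,0,0,0,0]]' && python3 -c "
from h import *
R=chuteR(); c=np.array([.579,-.147,.0587]); goto(c,R,177)"
```

```text
time_s: 33.37
tcp_pos: [0.6056, -0.2156, 0.3502]
ee_rot: [[0.35, -0.931, -0.1], [-0.895, -0.364, 0.256], [-0.275, -0.0, -0.962]]
wrist_force: [0.4, 0.6, -0.5]
gripper_width: 0.494
gripper_force: 0.0
time_s: 33.53
tcp_pos: [0.605, -0.2126, 0.351]
ee_rot: [[0.352, -0.93, -0.106], [-0.894, -0.368, 0.256], [-0.277, 0.004, -0.961]]
wrist_force: [1.0, -0.4, 0.2]
gripper_width: 0.461
gripper_force: 0.0
t 33.53 shift [ 13.   -0.5 123.4] rot [ 0.23  0.1  -0.07]
```

```bash
python3 -m creep '[[-0.1,6,0,35,0,0,0],[-0.1,13,-0.5,70,0,0,0],[-0.1,13,-0.5,95,0,0,0],[-0.1,13,-0.5,112,0,0,0],[-0.1,13,-0.5,120,0,0,0],[-0.1,13,-0.5,123,0,0,0],[-0.1,13,-0.5,123,0,0,0]]' && python3 -m creep '[[-0.9,0,0,0,0,0,0],[-0.9,0,0,0,0,0,0],[-0.9,0,0,0,0,0,0],[-0.9,0,0,0,0,0,0],[-0.9,0,0,0,0,0,0],[-0.9,0,0,0,0,0,0],[-0.9,0,0,0,0,0,0],[-0.9,0,0,0,0,0,0]]'
```

```text
time_s: 34.12
tcp_pos: [0.599, -0.192, 0.2339]
ee_rot: [[0.357, -0.929, -0.096], [-0.894, -0.369, 0.255], [-0.272, -0.005, -0.962]]
wrist_force: [-1.0, 0.6, 0.5]
gripper_width: 0.449
gripper_force: 0.0
time_s: 34.78
tcp_pos: [0.5984, -0.1925, 0.2329]
ee_rot: [[0.355, -0.93, -0.098], [-0.894, -0.368, 0.255], [-0.273, -0.003, -0.962]]
wrist_force: [0.3, -0.3, 6.3]
gripper_width: 0.218
gripper_force: 30.0
```

```bash
python3 -m creep '[[-0.9,0,0,-10,0,0,0],[-0.9,0,0,-30,0,0,0],[-0.9,0,0,-60,0,0,0],[-0.9,0,0,-95,0,0,0],[-0.9,0,0,-130,0,0,0],[-0.9,0,0,-130,0,0,0]]'; python3 - <<'E'
from h import *
s=r.sense(); print(s['gripper_width'],s['gripper_force'])
p,d=cap('top'); W=pts('top',d); e=W-[.5203,.0018,.15]; a,b=e@xi,e@yi; fl=.038+(b+.196)*np.tan(np.radians(16))+abs(a)*np.tan(np.radians(5))
m=(d>0)&(abs(a)<.06)&(b>-.285)&(b<-.1)&(W[...,2]-fl>.008)&(W[...,2]-fl<.05); print('left in chute',m.sum())
goto([.501,-.406,.12],down(201.6),182)
E
```

```text
time_s: 35.28
tcp_pos: [0.6124, -0.2277, 0.3653]
ee_rot: [[0.358, -0.93, -0.086], [-0.896, -0.368, 0.25], [-0.264, -0.013, -0.964]]
wrist_force: [1.1, -0.7, 0.8]
gripper_width: 0.218
gripper_force: 30.0
0.21827891413210188 30.000485479831696
left in chute 0
t 35.33 shift [137.  169.4  22.1] rot [-0.55 15.59  0.03]
```

```bash
python3 -m creep '[[-0.9,20,24,-5,0,2,0],[-0.9,40,48,-8,0,4,0],[-0.9,60,73,-8,0,6,0],[-0.9,80,97,-5,0,8,0],[-0.9,100,122,0,0,10,0],[-0.9,120,147,10,0,12,0],[-0.9,137,169,22,0,14,0],[-0.9,137,169,22,0,15.6,0]]' && python3 -m creep '[[-0.9,0,0,0,0,0,0],[-0.9,0,0,0,0,0,0]]' && python3 -c "
from h import *
goto([.501,-.406,.035],down(201.6),182)"
```

```text
time_s: 36.0
tcp_pos: [0.4961, -0.4067, 0.2926]
ee_rot: [[0.363, -0.932, -0.008], [-0.932, -0.363, 0.01], [-0.012, 0.004, -1.0]]
wrist_force: [-0.5, 1.3, -0.8]
gripper_width: 0.22
gripper_force: 30.0
time_s: 36.17
tcp_pos: [0.5, -0.4045, 0.297]
ee_rot: [[0.368, -0.93, -0.002], [-0.93, -0.368, 0.007], [-0.008, -0.001, -1.0]]
wrist_force: [-0.5, -0.5, 0.3]
gripper_width: 0.22
gripper_force: 30.0
t 36.17 shift [ 2.4 -0.3 80. ] rot [-0.07  0.43 -0.01]
```

```bash
python3 -m creep '[[-0.9,2,0,38,0,0,0],[-0.9,2,0,70,0,0,0],[-0.9,2,0,80,0,0,0],[-0.9,2,0,80,0,0,0],[0,2,0,80,0,0,0],[0,2,0,80,0,0,0],[0,2,0,80,0,0,0],[0,2,0,80,0,0,0]]' && python3 -m creep '[[0,0,0,-40,0,0,0],[0,0,0,-80,0,0,0],[0,0,0,-120,0,0,0],[0,0,0,-160,0,0,0],[0,0,0,-200,0,0,0],[0,0,0,-240,0,0,0],[-1,0,0,-260,0,0,0],[-1,0,0,-260,0,0,0]]'; python3 - <<'E'
from h import *
p,d=cap('top','t20.png'); W=pts('top',d); m=(d>0)&(abs(W[...,0]-.501)<.065)&(abs(W[...,1]+.406)<.065)&(W[...,2]>.018); print('in bin',m.sum(),np.median(W[m],0) if m.sum() else '')
p,d=cap('side','s20.png'); W=pts('side',d)
e=W-[.5203,.0018,.15]; a,b,c=e@xi,e@yi,e[...,2]
m=(d>0)&(abs(a)<.016)&(abs(b)<.06)&(c>-.1)&(c<-.02);print('tube slope',m.sum(),np.polyfit(c[m],b[m],1))
m=(abs(a)<.035)&(abs(b)<.05)&(c>.085)&(c<.115); print('sleeve',m.sum(),[np.percentile(v[m],[3,50,97]) for v in(a,b,c)])
goto(np.array([.5203,.0018,.3])+yi*.065,down(201.6),182)
E
```

```text
time_s: 36.83
tcp_pos: [0.5016, -0.4062, 0.2199]
ee_rot: [[0.369, -0.93, 0.003], [-0.93, -0.369, 0.004], [-0.003, -0.005, -1.0]]
wrist_force: [-0.3, -0.1, 0.9]
gripper_width: 0.432
gripper_force: 0.0
time_s: 37.5
tcp_pos: [0.5004, -0.4077, 0.4866]
ee_rot: [[0.368, -0.93, 0.013], [-0.93, -0.369, -0.002], [0.007, -0.011, -1.0]]
wrist_force: [0.2, -0.3, 0.3]
gripper_width: 0.421
gripper_force: 0.0
in bin 4677 [ 0.4883 -0.3762  0.6395]
tube slope 281 [0.0215 0.0097]
sleeve 539 [array([-0.0279, -0.0014,  0.0248]), array([-0.0233,  0.009 ,  0.0294]), array([0.0861, 0.1007, 0.1085])]
t 37.6 shift [-438.  -169.     0.1] rot [-0.3   0.19 -0.01]
```

```bash
python3 -m creep '[[-1,-30,0,0,0,0,0],[-1,-60,0,0,0,0,0],[-1,-95,0,0,0,0,0],[-1,-130,0,0,0,0,0],[-1,-165,0,0,0,0,0],[-1,-200,0,0,0,0,0],[-1,-200,0,0,0,0,0],[-1,-200,0,0,0,0,0]]'; python3 - <<'E'
from h import *
W0=pts('top',np.load('top0.npy'))
for n in('top','side'):
  p,d=cap(n,n+'21.png'); W=pts(n,d); m=(d>0)&(abs(W[...,0]-.501)<.065)&(abs(W[...,1]+.406)<.065)&(W[...,2]>.015)&(W[...,2]<.06); print(n,'in bin',m.sum(),np.median(W[m],0) if m.sum() else '')
  for t in('dowel0','plug','rod','glue','screws','mallet','chisel','offcut','tape','carton'):
    for o in vision.cut_out(n,t)[:3]:
      g=o['region']&(d>0)
      if o['conf']>.4 and g.sum():print(n,t,round(o['conf'],2),np.array(o['uv']).round(),g.sum(),np.median(W[g],0))
  e=W-[.5203,.0018,.15]; a,b,c=e@xi,e@yi,e[...,2]
  m=(d>0)&(abs(a)<.016)&(abs(b)<.06)&(c>-.1)&(c<-.02)
  if n=='side':print('tube slope',np.polyfit(c[m],b[m],1))
  else:
    D=(W[...,2]-W0[...,2]); k,l,st,ce=cv2.connectedComponentsWithStats(((abs(D)>.012)&(W[...,2]<.12)&(W0[...,2]<.12)&(d>0)&(np.load('top0.npy')>0)).astype(np.uint8))
    print('changed',[(st[i,4],ce[i].round(),np.median(W[l==i],0)) for i in range(1,k) if st[i,4]>40])
E
```

```text
time_s: 38.27
tcp_pos: [0.4264, -0.2203, 0.4784]
ee_rot: [[0.371, -0.929, -0.001], [-0.929, -0.371, 0.006], [-0.006, -0.001, -1.0]]
wrist_force: [1.3, -0.2, 0.5]
gripper_width: 0.005
gripper_force: 0.0
top in bin 142 [ 0.5046 -0.4076  0.0251]
top dowel0 0.61 [428. 244.] 137 [ 0.504  -0.4075  0.0253]
top plug 0.8 [254. 289.] 254 [0.3757 0.0625 0.0843]
top plug 0.63 [233. 139.] 328 [0.7877 0.1564 0.0205]
top plug 0.54 [116. 295.] 176 [0.3529 0.4395 0.0639]
top rod 0.84 [146. 265.] 725 [0.4299 0.3721 0.0219]
top glue 0.59 [410. 166.] 680 [ 0.6963 -0.3319  0.1041]
top screws 0.66 [276. 226.] 373 [0.5302 0.0092 0.25  ]
top mallet 0.9 [299. 132.] 1048 [ 0.807  -0.0434  0.0225]
top chisel 0.66 [232. 140.] 267 [0.787  0.148  0.0219]
top offcut 0.63 [253. 170.] 846 [0.6942 0.0867 0.0341]
top tape 0.64 [274. 222.] 203 [0.5348 0.0148 0.2509]
top tape 0.63 [342. 155.] 379 [ 0.7346 -0.1633  0.0565]
top carton 0.86 [458. 182.] 1934 [ 0.6667 -0.4597  0.0586]
changed [(np.int32(559), array([199., 255.]), array([ 0.4331,  0.2337, -0.0008])), (np.int32(596), array([145., 262.]), array([0.4082, 0.3739,
[... 265 characters left out ...]
 0.7 [332. 301.] 601 [0.371  0.0748 0.0685]
side plug 0.58 [358. 280.] 541 [ 0.3499 -0.0122  0.0678]
side plug 0.58 [297. 234.] 5767 [0.5283 0.0076 0.0457]
side rod 0.87 [200. 383.] 818 [0.5015 0.3684 0.0212]
side glue 0.92 [306. 158.] 741 [ 0.694  -0.3262  0.0846]
side screws 0.67 [381. 229.] 624 [ 0.3843 -0.1929  0.0481]
side screws 0.59 [337. 151.] 1091 [ 0.6607 -0.4399  0.0583]
side mallet 0.83 [214. 212.] 945 [ 0.804  -0.0246  0.0226]
side chisel 0.75 [171. 256.] 416 [0.7864 0.1601 0.0194]
side offcut 0.84 [217. 251.] 1007 [0.6902 0.0945 0.0344]
side tape 0.68 [263. 192.] 456 [ 0.7324 -0.1551  0.0419]
side carton 0.93 [334. 152.] 1122 [ 0.6599 -0.4414  0.0582]
tube slope [0.029  0.0101]
```

Everything is in place, but the tube leans about 1°, so I'll nudge it back to its stop.

```bash
python3 -c "
from h import *
goto(np.array([.5203,.0018,.3])+yi*.065,down(201.6),182)"
```

```text
t 39.37 shift [-238.5 -168.7   -1.3] rot [-0.14  0.31  0.  ]
```

```bash
python3 -m creep '[[-1,-34,-24,-10,0,0,0],[-1,-68,-48,-10,0,0,0],[-1,-102,-72,-10,0,0,0],[-1,-136,-96,-10,0,0,0],[-1,-170,-120,-10,0,0,0],[-1,-204,-144,-10,0,0,0],[-1,-238,-168,-10,0,0,0],[-1,-238,-168,-10,0,0,0]]' && python3 -m creep '[[-1,0,0,35,0,0,0],[-1,0,0,70,0,0,0],[-1,0,0,75,0,0,0],[-1,0,0,75,0,0,0],[-1,0,0,75,0,0,0]]'; python3 -c "
from h import *
goto(np.array([.5203,.0018,.236])+yi*.0395,down(201.6),182)"
```

```text
time_s: 40.03
tcp_pos: [0.4973, 0.0668, 0.4902]
ee_rot: [[0.374, -0.927, 0.001], [-0.927, -0.374, 0.007], [-0.006, -0.003, -1.0]]
wrist_force: [0.6, -0.7, -0.5]
gripper_width: 0.005
gripper_force: 0.0
time_s: 40.45
tcp_pos: [0.4966, 0.0618, 0.4172]
ee_rot: [[0.368, -0.93, 0.002], [-0.93, -0.368, 0.005], [-0.004, -0.004, -1.0]]
wrist_force: [-0.4, -0.1, 0.1]
gripper_width: 0.006
gripper_force: 0.0
t 40.45 shift [25.   0.1 -0.9] rot [-0.23  0.25  0.01]
```

```bash
python3 -m creep '[[-1,10,0,0,0,0,0],[-1,18,0,0,0,0,0],[-1,22,0,0,0,0,0],[-1,25,0,0,0,0,0],[-1,25,0,0,0,0,0]]' ; python3 -m creep '[[-1,1,0,0,0,0,0],[-1,2,0,0,0,0,0],[-1,2,0,0,0,0,0]]'; python3 -c "
from h import *
print(r.sense()['wrist_force']@down(201.6))"
```

```text
time_s: 40.87
tcp_pos: [0.5054, 0.0379, 0.4162]
ee_rot: [[0.367, -0.93, 0.001], [-0.93, -0.367, 0.007], [-0.006, -0.004, -1.0]]
wrist_force: [0.2, -0.2, 0.1]
gripper_width: 0.007
gripper_force: 0.0
time_s: 41.12
tcp_pos: [0.5057, 0.0373, 0.416]
ee_rot: [[0.368, -0.93, 0.0], [-0.93, -0.368, 0.007], [-0.007, -0.003, -1.0]]
wrist_force: [-1.6, 3.4, 3.6]
gripper_width: 0.008
gripper_force: 2.3
[-3.7206  0.2615 -3.6375]
```

```bash
python3 -m creep '[[-1,1,0,0,0,0,0],[-1,2,0,0,0,0,0],[-1,2,0,0,0,0,0]]' ; python3 -m creep '[[-1,1,0,0,0,0,0],[-1,1.5,0,0,0,0,0],[-1,1.5,0,0,0,0,0]]'; python3 -c "
from h import *
p,d=cap('side'); W=pts('side',d)
e=W-[.5203,.0018,.15]; a,b,c=e@xi,e@yi,e[...,2]
m=(d>0)&(abs(a)<.016)&(abs(b)<.06)&(c>-.1)&(c<-.02); print('tube slope',np.polyfit(c[m],b[m],1))"
```

```text
time_s: 41.37
tcp_pos: [0.5062, 0.036, 0.4161]
ee_rot: [[0.369, -0.93, 0.0], [-0.929, -0.369, 0.009], [-0.008, -0.003, -1.0]]
wrist_force: [-4.6, 6.9, 6.0]
gripper_width: 0.005
gripper_force: 4.1
time_s: 41.62
tcp_pos: [0.5065, 0.0355, 0.4158]
ee_rot: [[0.369, -0.929, -0.001], [-0.929, -0.369, 0.011], [-0.01, -0.003, -1.0]]
wrist_force: [-6.3, 11.2, 5.9]
gripper_width: 0.005
gripper_force: 6.3
tube slope [0.0091 0.0099]
```

Force is rising at the stop and the slope is back to the starting value. I'll retreat and hand in.

```bash
python3 -m creep '[[-1,-10,0,0,0,0,0],[-1,-30,0,0,0,0,0],[-1,-40,0,-30,0,0,0],[-1,-40,0,-65,0,0,0],[-1,-40,0,-90,0,0,0],[-1,-40,0,-90,0,0,0],[-1,-40,0,-90,0,0,0],[-1,-40,0,-90,0,0,0]]'; python3 -c "
from h import *
p,d=cap('side'); W=pts('side',d)
e=W-[.5203,.0018,.15]; a,b,c=e@xi,e@yi,e[...,2]
m=(d>0)&(abs(a)<.016)&(abs(b)<.06)&(c>-.1)&(c<-.02); print('tube slope',np.polyfit(c[m],b[m],1))
print(r.finish_job())"
```

```text
time_s: 42.33
tcp_pos: [0.4921, 0.0702, 0.5047]
ee_rot: [[0.368, -0.93, -0.002], [-0.93, -0.368, 0.005], [-0.006, -0.0, -1.0]]
wrist_force: [-0.0, 0.9, -0.1]
gripper_width: 0.003
gripper_force: 0.0
tube slope [0.0126 0.0102]
the job is handed in; nothing more can be done
None
```

The job is done and handed in at 42 s: port opened, the one jammed dowel cleared into the plywood bin, plug and rod in the tool tray, tube back upright at its stop, and nothing else on the bench seen to have moved.

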